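# Restock the carton rack by length

## Robot

A 7-joint arm with a two-finger parallel gripper is mounted at the origin on the work surface. World frame = base frame: x ahead of the robot, y to its left, z up, the work surface at z = 0. Lengths are in m, angles in rad, forces in N, time in s.
With the tool pointing down it reaches from about 0.425 to 0.875 m from the base axis. Payload 4.7 kg.
Tool frame: the origin (TCP) lies between the finger pads; the fingertips stand 14 mm ahead of it and the grasp point (between the pads) lies 5 mm behind it; z points along the fingers, y is the line along which they close (so a half turn about z gives the same grasp; the last joint's range is limited). The gripper opens to 87 mm and grips with 3 to 60 N. Pads are 19 mm wide; open, the fingers measure 117 mm over their backs; the gripper's body (75 mm by 190 mm) begins 51 mm behind the grasp point.
Start: joints at [-1.247, 0.321, -0.07, 1.45, 0.023, 1.371, -0.057], TCP at [0.198, 0.619, 0.237] pointing down, gripper open.
Joint ranges: [-2.86, 2.86], [-0.3, 2.09], [-1.38, 1.24], [0.06, 2.45], [-1.56, 4.7], [0.09, 2.05], [-2.69, 2.69]. Speed limits (rad/s): [2.57, 2.57, 3.14, 3.14, 3.14, 3.14, 3.14].

## Interface

Orientations are given as a rotation vector (axis times angle).
In Python, from bench import get_state, get_image, camera_params, close_job gives the robot as it stands. The module is installed in compiled form; this text tells all that it offers.
- The arm moves only by the tool arm_command, never from a script. Its argument "motion" is a list of rows, each a list of 5 numbers: the finger opening in mm, from 0 to 87, then the shift along the tool's x, y, z in mm, then the turn about the tool's z in degrees. In form: [[gripper, x, y, z, spin], ...]. A call has 1 to 5 rows; each row is the pose to reach, as a shift and turn from the pose commanded when the call began, along the tool's axes at that moment; what a row does not reach only later rows make up. A row lasts 1/12 s, in which the tool goes at most 41.7 mm and 7.16 degrees, less where a joint would pass 70% of its speed; a pose out of reach is approached as far as the arm can. A call with a gripper value outside its range is refused whole. The fingers move at their own pace and stop on an object; "newtons" is the grip in N (left out, the last holds). Time passes only in rows, so rows that repeat a pose let the fingers close. It gives the time, the measured TCP pose, the force, the opening and the grip force at its end, in the units of the state.
- get_state(): the state, without advancing time (a new reading comes with each control period).
- get_image(name): name is "scene" or "top"; returns (picture, depth): 480x640x3 uint8, red, green, blue; 480x640 float32, m along the optical axis (not along the pixel's ray), 0 where there is no reading.
- camera_params(name): a dict with "intrinsics" (3x3 intrinsics, pixels), "D" ([k1, k2, p1, p2, k3] as OpenCV has them; the pictures are not rectified), "extrinsics" (4x4, takes a point from camera to world coordinates). Camera axes: x right, y down, z forward; pixel columns grow to the right and rows downward; lengths in m; the calibration is good to about 2 mm. A picture is of the moment at which its call begins. camera_params takes no time and is no camera call.
- close_job(): hands the job in; it is judged then, once.
The state is a dict: "time": time; "joint_positions": joint angles; "qd": joint speeds; "joint_torque": joint torques, N m; "position": TCP position; "tool_rot": TCP orientation; "ft_force": force on the tool from outside, world axes, zero at the start; "torque": the same for the moment, N m; "grip_width": opening from 0.0 (shut) to 1.0 (fully open); "grip_force": force on a finger pad.
Only numpy, scipy, OpenCV 4.12 (cv2) and the standard library are available. Lean on these libraries where they do the work, as an engineer would, in place of code of your own. Each camera call takes 0.05 s, during which the arm holds its last target. There are 200 camera calls.

## Task

Sort the loose white cartons from the bench onto the rack by length: lay each one on the sloped ledge whose fixed sample carton (at the left end) has the same length, lengthwise along the ledge and resting flat on the sloping deck behind the lip, not on top of another carton. Once all of them are in their rows, push the signal lever over to its far side, away from the robot, and leave the other things on the bench where they are.

Things in the scene. Friction and masses are not known exactly. Their poses are not given: they have to be found in the camera images.
- short1: loose white carton with brown tape, 52 mm long (its x axis) and 36 x 36 mm in section (y, z), about 62 g; origin at the carton's centre. Starts lying on the bench. All cartons look alike but for their length (52, 70 or 88 mm). None if it is absent from the start.
- short2: loose white carton with brown tape, 52 mm long (its x axis) and 36 x 36 mm in section (y, z), about 62 g; origin at the carton's centre. Starts lying on the bench. All cartons look alike but for their length (52, 70 or 88 mm). None if it is absent from the start.
- short3: loose white carton with brown tape, 52 mm long (its x axis) and 36 x 36 mm in section (y, z), about 62 g; origin at the carton's centre. Starts lying on the bench. All cartons look alike but for their length (52, 70 or 88 mm). None if it is absent from the start.
- mid1: loose white carton with brown tape, 70 mm long (its x axis) and 36 x 36 mm in section (y, z), about 84 g; origin at the carton's centre. Starts lying on the bench. All cartons look alike but for their length (52, 70 or 88 mm). None if it is absent from the start.
- mid2: loose white carton with brown tape, 70 mm long (its x axis) and 36 x 36 mm in section (y, z), about 84 g; origin at the carton's centre. Starts lying on the bench. All cartons look alike but for their length (52, 70 or 88 mm). None if it is absent from the start.
- long1: loose white carton with brown tape, 88 mm long (its x axis) and 36 x 36 mm in section (y, z), about 106 g; origin at the carton's centre. Starts lying on the bench. All cartons look alike but for their length (52, 70 or 88 mm). None if it is absent from the start.
- long2: loose white carton with brown tape, 88 mm long (its x axis) and 36 x 36 mm in section (y, z), about 106 g; origin at the carton's centre. Starts lying on the bench. All cartons look alike but for their length (52, 70 or 88 mm). None if it is absent from the start.
- short_deck: steel ledge of the row for 52 mm cartons: a 52 mm sample carton is fixed at its left end (y +58 to +110 mm); otherwise all rows are alike. y along the row, z square to the deck, x uphill, away from the robot; slopes down to -x at 0.26 rad. Origin on the deck, mid-length: a carton touching the lip has its centre at x = 0, z = 18 mm. Free for cartons: y -160 to +58 mm.
- mid_deck: steel ledge of the row for 70 mm cartons: a 70 mm sample carton is fixed at its left end (y +58 to +128 mm); otherwise all rows are alike. y along the row, z square to the deck, x uphill, away from the robot; slopes down to -x at 0.26 rad. Origin on the deck, mid-length: a carton touching the lip has its centre at x = 0, z = 18 mm. Free for cartons: y -160 to +58 mm.
- long_deck: steel ledge of the row for 88 mm cartons: a 88 mm sample carton is fixed at its left end (y +58 to +146 mm); otherwise all rows are alike. y along the row, z square to the deck, x uphill, away from the robot; slopes down to -x at 0.26 rad. Origin on the deck, mid-length: a carton touching the lip has its centre at x = 0, z = 18 mm. Free for cartons: y -160 to +58 mm.
- rack: plywood base board of the rack, 335 x 360 x 12 mm, fixed; origin at centre of underside. On it three 320 mm ledges, 100 mm apart, one behind the other in varying order. Deck origins are about 70 mm above the bench; lip 5 mm thick, 7 mm above the deck, its inner face at deck x = -18 mm; deck ends at x = +32 mm. Before each lip a flat apron 25 mm deep, 6 mm below the deck origin.
- signal (a joint): signal lever on a block right of the rack: 0 = leaning to the robot (-x), 1.0 rad = leaning fully away (+x); turns about a level axis along y (its base is yawed up to 0.15 rad), stays where it is left, moves under a light push
- signal_tip (a point): the tip of the signal lever, the centre of its 26 mm ball knob, 85 mm from its pivot; the pivot is 22 mm above the bench and the lever leans 0.5 rad to either side of upright
- tape: roll of amber packing tape, lying flat, 84 mm across, 48 mm high; bystander, to be left where it is; origin at the centre of its underside
- marker: fat marker pen, 130 mm long, 19 mm thick; bystander, to be left where it is; origin at the centre of its underside
- mug: white mug, 80 mm across, 95 mm high; bystander, to be left where it is; origin at the centre of its underside
- driver: screwdriver, 200 mm long, 25 mm thick; bystander, to be left where it is; origin at the centre of its underside
Things that resemble listed ones, but are neither listed nor needed, are in the scene too. What is shaped like the short1 but purple is not meant.

How it is judged:
By the outcome, as a careful person would: the job done as asked, in the order asked, and still so for the second after the job is handed in, with the robot touching nothing.
Of short1, short2, short3, mid1, mid2, long1, long2 only 5 to 7 are there at a start; the rules pass over those that are not, and their reading is None.
At some moment in a run one of short1, short2, short3, mid1, mid2, long1, long2 may be knocked a few centimetres aside while the robot is not near it.
Once in a run the grip may slacken for a moment while it holds something.
It also fails if it takes over 210 s, if anything falls off the work surface, if the arm or the gripper's body presses on something with over 40 N, if the wrist force passes 120 N, or if a joint passes its speed limit or range.

## Working session

There is one attempt and no reset: what is moved stays moved. The work goes in short steps, Python scripts to look and compute and a tool call to move; the robot and the scene stay as the last step left them, time stands still between calls to the robot, and variables do not carry over. Pictures are saved under pics/ and viewed, at most 14 in all, crops included, and the job is handed in when it is done.

Besides the shell and the picture viewer there is one more tool, called after "Request:" by a JSON object that holds its "fn" and its "kwargs", one argument or row to a line. arm_command: Moves the arm, as the interface text tells. Its arguments: {"type":"object","properties":{"motion":{"type":"array"},"newtons":{"type":"number"}},"required":["motion"]}

```bash
mkdir -p pics; cat > h.py <<'E'
import numpy as np, cv2
from bench import get_state,get_image,camera_params,close_job
def save(n,im): cv2.imwrite('pics/'+n+'.png',im[:,:,::-1])
def cloud(name,depth):
    p=camera_params(name);K=np.array(p['intrinsics'],float);D=np.array(p['D'],float);E=np.array(p['extrinsics'])
    v,u=np.mgrid[0:480,0:640]
    n=cv2.undistortPoints(np.stack([u,v],-1).reshape(-1,1,2).astype(np.float64),K,D).reshape(480,640,2)
    P=np.dstack([n*depth[...,None],depth])
    return P@E[:3,:3].T+E[:3,3]
E
python3 - <<'E'
from h import *
print(get_state())
for n in('scene','top'):
    im,d=get_image(n);save(n+'0',im);np.savez(n+'0.npz',im=im,d=d)
    p=camera_params(n);print(p['intrinsics'],p['extrinsics'],(d==0).mean())
E
```

```text
{'time': 0.0, 'joint_positions': array([-1.2468736 ,  0.32184486, -0.0700665 ,  1.45165599,  0.02265018,
        1.37079787, -0.05689272]), 'qd': array([ 1.28739069e-03, -2.96274717e-04, -6.98282296e-05, -7.23545535e-04,
       -1.93598206e-03,  1.93748230e-04,  1.31978405e-04]), 'joint_torque': array([-6.80310677e-04, -4.91279054e+01, -4.04174645e-01, -3.12531424e+01,
       -6.38913014e-02,  4.36424604e-02,  1.69667960e-04]), 'position': array([0.19809381, 0.61853436, 0.23545671]), 'tool_rot': array([-4.84654889e-01, -3.10383537e+00,  3.00696971e-03]), 'ft_force': array([ 0.22019206, -0.71652633, -0.17037781]), 'torque': array([-0.00401724, -0.05210257, -0.01080896]), 'grip_force': 0.0, 'grip_width': 0.99821137101217}
[[455.02975324   0.         316.21139855]
 [  0.         455.02975324 237.93980418]
 [  0.           0.           1.        ]] [[ 0.44784475  0.67027115 -0.59175304  1.05720062]
 [ 0.89399753 -0.34624374  0.28440058 -0.44690481]
 [-0.01426528 -0.65639307 -0.75428419  0.78341635]
 [ 0.          0.          0.          1.        ]] 0.004039713541666667
[[588.00736982   0.         323.90883016]
 [  0.         588.00736982 239.84511271]
 [  0.           0.           1.        ]] [[ 0.01740851 -0.99135011  0.13008418  0.37305689]
 [-0.99979066 -0.01865851 -0.00839646 -0.15077793]
 [ 0.01075101 -0.12991078 -0.9914674   1.27807173]
 [ 0.          0.          0.          1.        ]] 0.004013671875
```

View pics/top0.png

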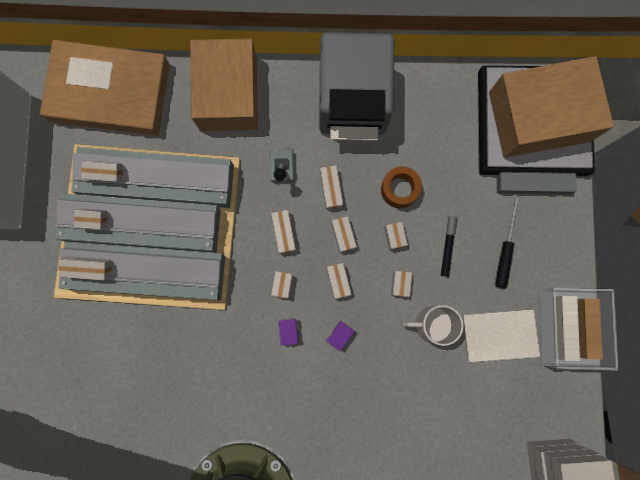

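View pics/scene0.png

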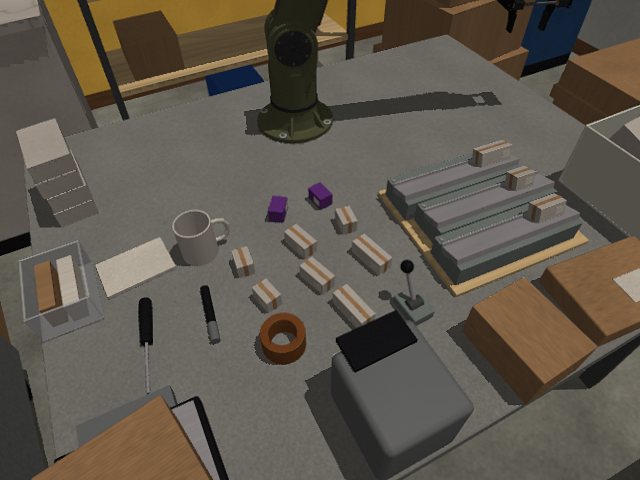

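The top view shows seven cartons: two long at (331,187) and (284,232), two mid at (344,234) and (339,281), and three short at (397,237), (282,285) and (403,284). The rack is at the left, the lever at (281,168), and the purple decoys at the bottom. The scene view shows the lever leaning toward the robot. Next I'll measure these.

```bash
cat >> h.py <<'E'
def cartons(im,d,zlo=.028,zhi=.044,name='top',rows=(150,320),cols=(250,430)):
    P=cloud(name,d)
    m=((P[...,2]>zlo)&(P[...,2]<zhi)).astype(np.uint8)
    hsv=cv2.cvtColor(im,cv2.COLOR_RGB2HSV)
    m[(hsv[...,0]>115)&(hsv[...,0]<165)&(hsv[...,1]>90)]=0
    k=np.zeros_like(m);k[rows[0]:rows[1],cols[0]:cols[1]]=1;m*=k
    m=cv2.morphologyEx(m,cv2.MORPH_OPEN,np.ones((3,3)))
    n,l,s,c=cv2.connectedComponentsWithStats(m);out=[]
    for i in range(1,n):
        if s[i,4]<120:continue
        q=P[l==i];r=cv2.minAreaRect((q[:,:2]*1000).astype(np.float32))
        w,h=r[1];a=r[2]
        if w<h:w,h=h,w;a+=90
        a=(a+90)%180-90
        out.append((c[i].round(),np.round(r[0],1),round(w,1),round(h,1),round(a,1),np.median(q[:,2]).round(4)))
    return out
E
python3 - <<'E'
from h import *
z=np.load('top0.npz');im,d=z['im'],z['d']
for o in cartons(im,d):print(*o)
P=cloud('top',d)
# rack: height map on row pixel positions
print('rack profile')
for col in (150,190):
    for r in range(150,310,4):print(col,r,P[r,col].round(3))
print('samples')
hsv=cv2.cvtColor(im,cv2.COLOR_RGB2HSV)
m=((P[...,2]>.085)&(P[...,2]<.13)).astype(np.uint8);m[:,250:]=0;m[:145]=0;m[310:]=0;m[:,:40]=0
n,l,s,c=cv2.connectedComponentsWithStats(m)
for i in range(1,n):
    if s[i,4]<60: continue
    q=P[l==i];print(c[i].round(),s[i],cv2.minAreaRect((q[:,:2]*1000).astype(np.float32)),q[:,2].min(),q[:,2].max())
print('lever');print([P[r,c].round(3) for r,c in((168,281),(172,281),(176,281),(155,282),(180,290))])
q=P[140:200,260:310].reshape(-1,3);q=q[q[:,2]>.08];print(len(q),q.mean(0),q[:,2].max())
E
```

```text
[281. 163.] [703.3 -64.3] 28.5 23.4 -88.8 0.0337
[331. 186.] [ 654. -174.] 88.5 36.4 10.2 0.037
[283. 231.] [554.  -72.8] 88.3 36.3 11.7 0.0366
[343. 233.] [ 551.6 -202.2] 71.0 36.3 17.0 0.0368
[396. 235.] [ 550.5 -315.3] 52.8 38.5 13.7 0.0367
[338. 280.] [ 450.9 -192.8] 69.7 36.2 15.3 0.0366
[281. 284.] [440.6 -72.2] 52.2 36.0 -9.1 0.0363
[402. 283.] [ 447.7 -327.5] 51.9 37.7 -5.7 0.0366
rack profile
150 150 [0.734 0.227 0.   ]
150 154 [0.707 0.207 0.065]
150 158 [0.699 0.207 0.065]
150 162 [0.687 0.203 0.076]
150 166 [0.679 0.203 0.076]
150 170 [0.671 0.203 0.074]
150 174 [0.663 0.204 0.069]
150 178 [0.656 0.204 0.065]
150 182 [0.647 0.204 0.064]
150 186 [0.64  0.205 0.06 ]
150 190 [0.629 0.202 0.068]
150 194 [0.621 0.202 0.068]
150 198 [0.614 0.204 0.06 ]
150 202 [0.604 0.201 0.068]
150 206 [0.595 0.2   0.071]
150 210 [0.586 0.198 0.074]
150 214 [0.577 0.197 0.078]
150 218 [0.57  0.198 0.074]
150 222 [0.562 0.198 0.071]
150 226 [0.553 0.198 0.071]
150 230 [0.546 0.198 0.067]
150 234 [0.538 0.198 0.065]
150 238 [0.529 0.197 0.067]
150 242 [0.521 0.197 0.066]
150 246 [0.515 0.202 0.
[... 1611 characters left out ...]
375, 295.4930725097656), (75.89140319824219, 42.452938079833984), 86.73081970214844) 0.0860284463271741 0.11349003743649666
[ 89. 218.] [ 73 209  33  20 578] ((563.0321044921875, 311.6005859375), (55.612022399902344, 41.289306640625), 86.66683197021484) 0.08501443096515882 0.11583488820232635
[ 83. 268.] [ 59 258  50  23 971] ((462.31390380859375, 315.2153625488281), (90.63067626953125, 40.98633575439453), 86.42807006835938) 0.08522717184795603 0.11419646298428243
lever
[array([ 0.673, -0.071,  0.105]), array([ 0.663, -0.071,  0.112]), array([ 0.656, -0.071,  0.109]), array([ 0.721, -0.067,  0.03 ]), array([ 0.67 , -0.085,  0.016])]
139 [ 0.63825588 -0.0735056   0.19840745] 1.278071734228037
```

```bash
python3 - <<'E'
from h import *
z=np.load('top0.npz');im,d=z['im'],z['d'];P=cloud('top',d)
yaw=np.radians(-3.4);ux=np.array([np.cos(yaw),np.sin(yaw)]);uy=np.array([-np.sin(yaw),np.cos(yaw)])
for n,o in dict(mid=(.662,.2027),short=(.564,.2278),long=(.4622,.2134)).items():
    Q=P[140:320,40:260].reshape(-1,3);r=Q[:,:2]-np.array(o);s=r@ux;t=r@uy
    m=(s>-.012)&(s<.027)&(t>-.15)&(t<.045)&(Q[:,2]>.03)&(Q[:,2]<.1)
    A=np.c_[s[m],t[m],np.ones(m.sum())];c=np.linalg.lstsq(A,Q[m,2],rcond=None)[0]
    m2=(abs(s)<.02)&(Q[:,2]>.055)&(Q[:,2]<.09)
    m3=(t>-.15)&(t<.04)&(Q[:,2]>.055)&(Q[:,2]<.09)
    print(n,m.sum(),c.round(4),'t range',np.percentile(t[m2],[1,99]).round(3))
    # height profile vs s
    for a in np.arange(-.056,.048,.006):
        k=m3&(s>=a)&(s<a+.006)
        if k.sum()>5:print('  %.3f %.4f %d'%(a+.003,np.median(Q[k,2]),k.sum()))
def box(r0,r1,c0,c1,zl,zh=.5):
    q=P[r0:r1,c0:c1].reshape(-1,3);q=q[(q[:,2]>zl)&(q[:,2]<zh)]
    return len(q),q.min(0).round(3),q.max(0).round(3),np.median(q,0).round(3)
print('mug',box(295,360,400,475,.085));print('tape',box(160,215,375,430,.035))
print('box',box(30,140,180,262,.03));print('printer',box(25,150,310,400,.03))
print('knob',box(150,200,262,300,.095,.13));print('block',box(140,190,265,300,.02,.045))
print('purple',box(310,355,270,360,.02))
E
```

```text
mid 1843 [0.2681 0.0004 0.0707] t range [-0.16   0.157]
  -0.053 0.0645 191
  -0.047 0.0633 218
  -0.041 0.0647 265
  -0.035 0.0649 253
  -0.029 0.0646 260
  -0.023 0.0674 325
  -0.017 0.0683 210
  -0.011 0.0678 281
  -0.005 0.0692 268
  0.001 0.0709 281
  0.007 0.0723 274
  0.013 0.0742 277
  0.019 0.0759 277
  0.025 0.0774 286
  0.031 0.0781 147
  0.037 0.0653 222
  0.043 0.0645 245
  0.049 0.0639 82
short 1862 [ 2.706e-01 -1.000e-04  7.040e-02] t range [-0.16   0.157]
  -0.053 0.0643 202
  -0.047 0.0640 202
  -0.041 0.0648 268
  -0.035 0.0646 265
  -0.029 0.0647 270
  -0.023 0.0690 315
  -0.017 0.0681 234
  -0.011 0.0674 279
  -0.005 0.0693 278
  0.001 0.0707 270
  0.007 0.0723 279
  0.013 0.0742 277
  0.019 0.0755 279
  0.025 0.0771 277
  0.031 0.0777 190
  0.037 0.0649 238
  0.043 0.0646 261
  0.049 0.0632 132
long 1872 [0.262  0.0038 0.0705] t range [-0.16   0.146]
  -0.047 0.0642 201
  -0.041 0.0639 277
  -0.035 0.0643 272
  -0.029 0.0640 275
  -0.023 0.0701 289
  -0.017 0.0676 268
  -0.011 0.0673 276
  -0.005 0.0685 282
  0.001 0.0707 282
  0.007 0.0723 279
  0.013 0.0736 281
[... 184 characters left out ...]
101]), array([ 0.363, -0.401,  0.094]))
tape (829, array([ 0.614, -0.367,  0.035]), array([ 0.697, -0.283,  0.056]), array([ 0.655, -0.324,  0.049]))
box (5672, array([ 0.777, -0.01 ,  0.03 ]), array([0.955, 0.129, 0.098]), array([0.857, 0.057, 0.091]))
printer (7559, array([ 0.746, -0.295,  0.03 ]), array([ 0.944, -0.144,  0.167]), array([ 0.835, -0.219,  0.151]))
knob (125, array([ 0.649, -0.079,  0.096]), array([ 0.673, -0.054,  0.114]), array([ 0.661, -0.067,  0.106]))
block (568, array([ 0.667, -0.09 ,  0.02 ]), array([ 0.737, -0.04 ,  0.042]), array([ 0.707, -0.068,  0.027]))
purple (924, array([ 0.304, -0.225,  0.021]), array([ 0.37 , -0.068,  0.043]), array([ 0.339, -0.171,  0.036]))
```

```bash
cat >> h.py <<'E'
def state_pose():
    s=get_state();from scipy.spatial.transform import Rotation as R
    M=R.from_rotvec(s['tool_rot']).as_matrix();th=np.degrees(np.arctan2(-M[0,1],M[1,1]))
    return np.array([*s['position']*1000,th]),s
def plan(start,wps,st=36,sp=6.6):
    """poses (x,y,z mm, theta deg), wps rows (grip,x,y,z,theta,nmin)"""
    c=np.array(start,float);q=c.copy();rows=[]
    for g,*w,n in wps:
        w=np.array(w,float);D=w-q
        k=max(n,int(np.ceil(np.linalg.norm(D[:3])/st)),int(np.ceil(abs(D[3])/sp)),1)
        rows+=[(g,q+D*(i+1)/k) for i in range(k)];q=w
    for i in range(0,len(rows),5):
        t=np.radians(c[3]);xt=-np.array([np.cos(t),np.sin(t)]);yt=np.array([-np.sin(t),np.cos(t)]);out=[]
        for g,p in rows[i:i+5]:
            d=p-c;out.append([g,round(d[:2]@xt),round(d[:2]@yt),round(-d[2]),round(-d[3])])
        e=out[-1];c=np.array([*(c[:2]+e[1]*xt+e[2]*yt),c[2]-e[3],c[3]-e[4]])
        print(out)
    print('end',c.round(1))
ORG=dict(mid=(662,202.7),short=(564,227.8),long=(462.2,213.4))
def slot(row,y,dx=3.5):
    a=np.radians(-3.4);o=np.array(ORG[row]);return o+dx*np.array([np.cos(a),np.sin(a)])+y*np.array([-np.sin(a),np.cos(a)])
E
python3 - <<'E'
from h import *
p,s=state_pose();print(p)
p[2]=237
plan(p,[(60,420,380,200,-90,1),(60,554,-73,150,11.7-180,1),(60,554,-73,60,11.7-180,1)])
E
```

```text
[198.04640119 618.58744735 235.57058474 -17.74328811]
[[60, -26, -15, 3, 7], [60, -52, -29, 7, 13], [60, -77, -44, 10, 20], [60, -103, -58, 13, 26], [60, -129, -73, 17, 33]]
[[60, -29, 2, 3, 6], [60, -59, 4, 7, 13], [60, -89, 6, 10, 20], [60, -118, 8, 13, 26], [60, -148, 10, 17, 33]]
[[60, -24, 17, 3, 6], [60, -57, 23, 7, 12], [60, -90, 29, 10, 17], [60, -123, 35, 14, 23], [60, -156, 41, 17, 29]]
[[60, -26, 22, 4, 5], [60, -52, 43, 7, 11], [60, -79, 65, 11, 16], [60, -105, 86, 15, 22], [60, -131, 107, 18, 28]]
[[60, -13, 31, 4, 5], [60, -26, 62, 7, 11], [60, -39, 93, 11, 16], [60, -52, 125, 14, 22], [60, -65, 156, 18, 28]]
[[60, 0, 0, 30, 0], [60, 0, 0, 60, 0], [60, 0, 0, 90, 0]]
end [ 554.2  -73.2   60.  -168.7]
```

Request:
{"fn": "arm_command", "kwargs": {
  "motion": [
    [60, -26, -15, 3, 7],
    [60, -52, -29, 7, 13],
    [60, -77, -44, 10, 20],
    [60, -103, -58, 13, 26],
    [60, -129, -73, 17, 33]
  ],
  "newtons": 20
}}

```text
time: 0.52
position: [0.2994, 0.509, 0.2191]
tool_rot: [-1.353, -2.835, 0.001]
ft_force: [0.1, -0.6, 0.7]
grip_width: 0.731
grip_force: 0.0
```

Request:
{"fn": "arm_command", "kwargs": {
  "motion": [
    [60, -29, 2, 3, 6],
    [60, -59, 4, 7, 13],
    [60, -89, 6, 10, 20],
    [60, -118, 8, 13, 26],
    [60, -148, 10, 17, 33]
  ]
}}

```text
time: 0.93
position: [0.4007, 0.4007, 0.2022]
tool_rot: [-2.103, -2.334, 0.0]
ft_force: [0.4, 0.3, -0.9]
grip_width: 0.689
grip_force: 0.0
```

Request:
{"fn": "arm_command", "kwargs": {
  "motion": [
    [60, -24, 17, 3, 6],
    [60, -57, 23, 7, 12],
    [60, -90, 29, 10, 17],
    [60, -123, 35, 14, 23],
    [60, -156, 41, 17, 29]
  ]
}}

```text
time: 1.35
position: [0.4578, 0.2495, 0.1849]
tool_rot: [-2.62, -1.733, 0.001]
ft_force: [0.8, 0.6, -0.2]
grip_width: 0.695
grip_force: 0.0
```

Request:
{"fn": "arm_command", "kwargs": {
  "motion": [
    [60, -26, 22, 4, 5],
    [60, -52, 43, 7, 11],
    [60, -79, 65, 11, 16],
    [60, -105, 86, 15, 22],
    [60, -131, 107, 18, 28]
  ]
}}

```text
time: 1.77
position: [0.5057, 0.0874, 0.1671]
tool_rot: [-2.961, -1.047, 0.001]
ft_force: [0.3, -0.6, 0.1]
grip_width: 0.693
grip_force: 0.0
```

Request:
{"fn": "arm_command", "kwargs": {
  "motion": [
    [60, -13, 31, 4, 5],
    [60, -26, 62, 7, 11],
    [60, -39, 93, 11, 16],
    [60, -52, 125, 14, 22],
    [60, -65, 156, 18, 28]
  ]
}}

```text
time: 2.18
position: [0.5544, -0.0744, 0.1494]
tool_rot: [-3.127, -0.3, -0.0]
ft_force: [-0.0, 0.5, 0.1]
grip_width: 0.687
grip_force: 0.0
```

Request:
{"fn": "arm_command", "kwargs": {
  "motion": [
    [60, 0, 0, 30, 0],
    [60, 0, 0, 60, 0],
    [60, 0, 0, 90, 0]
  ]
}}

```text
time: 2.43
position: [0.5545, -0.0737, 0.0586]
tool_rot: [3.127, 0.305, 0.001]
ft_force: [-0.1, 0.9, -0.2]
grip_width: 0.692
grip_force: 0.0
```

```bash
python3 - <<'E'
from h import *
p,s=state_pose();print(p,s['joint_positions'].round(2))
im,d=get_image('top')
for o in cartons(im,d):print(*o)
x,y=slot('long',6);print(x,y)
p[2]=60; p[3]=-168.7
plan(p,[(60,554,-73,21,-168.3,2),(0,554,-73,21,-168.3,5),(0,554,-73,170,-168.3,1),(0,x,y,150,-93.4,1),(0,x,y,120,-93.4,2)])
E
```

```text
[ 554.46241326  -73.67546695   58.56258342 -168.84897009] [-0.48  0.33  0.66  1.89 -0.24  0.99 -1.09]
[331. 186.] [ 654.4 -174.2] 89.3 36.3 10.9 0.0368
[343. 233.] [ 551.8 -202. ] 71.1 36.1 16.9 0.0367
[396. 235.] [ 550.8 -315. ] 52.6 38.5 12.3 0.0365
[286. 245.] [524.  -79.5] 35.0 27.1 -78.5 0.0366
[338. 280.] [ 451.  -192.8] 70.1 36.0 15.5 0.0366
[281. 284.] [440.8 -72.2] 52.6 36.1 -8.1 0.0365
[402. 283.] [ 447.7 -327.6] 52.0 38.8 -5.1 0.0366
466.04967763918893 219.1818666600267
[[60, 0, 0, 20, 0], [60, 0, -1, 39, 0], [0, 0, -1, 39, 0], [0, 0, -1, 39, 0], [0, 0, -1, 39, 0]]
[[0, 0, 0, 0, 0], [0, 0, 0, 0, 0], [0, 0, 0, -30, 0], [0, 0, 0, -60, 0], [0, 0, 0, -89, 0]]
[[0, 0, 0, -30, 0], [0, 0, 0, -60, 0], [0, -3, -25, -58, -7], [0, -5, -50, -57, -13], [0, -8, -76, -55, -19]]
[[0, 6, -24, 2, -6], [0, 12, -49, 3, -13], [0, 18, -74, 5, -19], [0, 24, -98, 7, -25], [0, 30, -123, 8, -31]]
[[0, 18, -18, 2, -7], [0, 36, -36, 4, -13], [0, 54, -54, 5, -19], [0, 72, -73, 7, -25], [0, 72, -73, 22, -25]]
[[0, -1, 0, 15, 0]]
end [465.9 218.8 120.  -93.7]
```

Request:
{"fn": "arm_command", "kwargs": {
  "motion": [
    [60, 0, 0, 20, 0],
    [60, 0, 0, 38, 0],
    [0, 0, 0, 38, 0],
    [0, 0, 0, 38, 0],
    [0, 0, 0, 38, 0]
  ],
  "newtons": 20
}}

```text
time: 2.9
position: [0.5551, -0.0728, 0.0229]
tool_rot: [3.126, 0.308, 0.002]
ft_force: [-0.8, -0.6, 0.1]
grip_width: 0.543
grip_force: 0.0
```

Request:
{"fn": "arm_command", "kwargs": {
  "motion": [
    [0, 0, 0, 0, 0],
    [0, 0, 0, 0, 0],
    [0, 0, 0, -30, 0],
    [0, 0, 0, -60, 0],
    [0, 0, 0, -89, 0]
  ]
}}

```text
time: 3.32
position: [0.5539, -0.073, 0.112]
tool_rot: [3.126, 0.307, -0.001]
ft_force: [0.6, 0.3, -1.0]
grip_width: 0.411
grip_force: 19.9
```

Request:
{"fn": "arm_command", "kwargs": {
  "motion": [
    [0, 0, 0, -30, 0],
    [0, 0, 0, -60, 0],
    [0, -3, -25, -58, -7],
    [0, -5, -50, -57, -13],
    [0, -8, -76, -55, -19]
  ]
}}

```text
time: 3.73
position: [0.532, 0.0004, 0.1671]
tool_rot: [-3.031, -0.825, -0.005]
ft_force: [0.4, -0.1, -2.4]
grip_width: 0.412
grip_force: 19.9
```

Request:
{"fn": "arm_command", "kwargs": {
  "motion": [
    [0, 6, -24, 2, -6],
    [0, 12, -49, 3, -13],
    [0, 18, -74, 5, -19],
    [0, 24, -98, 7, -25],
    [0, 30, -123, 8, -31]
  ]
}}

```text
time: 4.15
position: [0.4951, 0.1224, 0.1581]
tool_rot: [-2.699, -1.607, -0.002]
ft_force: [0.5, -0.2, -1.6]
grip_width: 0.412
grip_force: 19.9
```

Request:
{"fn": "arm_command", "kwargs": {
  "motion": [
    [0, 18, -18, 2, -7],
    [0, 36, -36, 4, -13],
    [0, 54, -54, 5, -19],
    [0, 72, -73, 7, -25],
    [0, 72, -73, 22, -25]
  ]
}}

```text
time: 4.57
position: [0.4655, 0.227, 0.1382]
tool_rot: [-2.278, -2.16, -0.011]
ft_force: [-0.6, 1.1, -2.7]
grip_width: 0.411
grip_force: 19.9
```

```bash
python3 - <<'E'
from h import *
p,s=state_pose();print(p,s['joint_positions'].round(2),s['grip_width']*87,s['grip_force'])
im,d=get_image('top');save('hold1',im)
E
```

```text
[465.5329945  227.04535149 138.20910916 -93.0648239 ] [-0.84  0.11  0.36  1.92 -0.05  1.12 -0.52] 35.733616653460764 19.945423188619316
```

View pics/hold1.png

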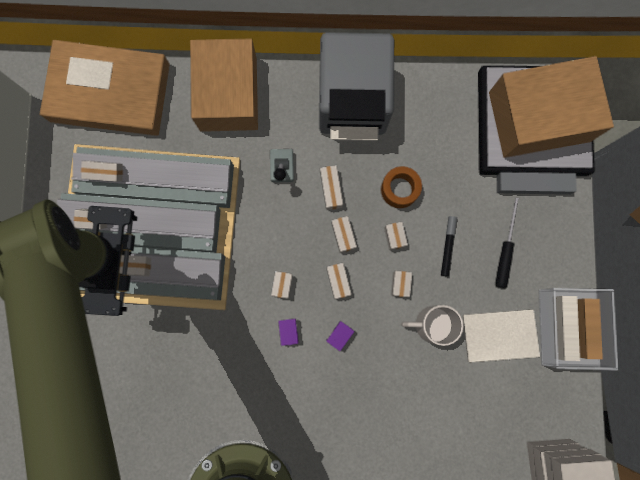

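The carton is held over the near row with its right part showing at about (140,266). y reads 8 mm off target, so I'll let the arm settle.

Request:
{"fn": "arm_command", "kwargs": {
  "motion": [
    [0, 0, 0, 10, 0],
    [0, 0, 0, 10, 0]
  ]
}}

```text
time: 4.78
position: [0.4656, 0.2181, 0.1242]
tool_rot: [2.295, 2.145, -0.004]
ft_force: [-0.2, -0.1, -1.9]
grip_width: 0.406
grip_force: 19.9
```

Request:
{"fn": "arm_command", "kwargs": {
  "motion": [
    [0, 0, 0, 13, 0],
    [0, 0, 0, 21, 0],
    [0, 0, 0, 26, 0],
    [0, 0, 0, 26, 0],
    [0, 0, 0, 26, 0]
  ]
}}

```text
time: 5.2
position: [0.4665, 0.2193, 0.0997]
tool_rot: [2.294, 2.146, 0.0]
ft_force: [-0.5, -0.4, -1.2]
grip_width: 0.409
grip_force: 19.9
```

Request:
{"fn": "arm_command", "kwargs": {
  "motion": [
    [0, 0, 0, 2, 0],
    [44, 0, 0, 2, 0],
    [56, 0, 0, 2, 0],
    [60, 0, 0, 2, 0],
    [60, 0, 0, -20, 0]
  ]
}}

```text
time: 5.62
position: [0.4638, 0.2185, 0.1164]
tool_rot: [-2.292, -2.147, 0.011]
ft_force: [-1.4, 0.0, -0.3]
grip_width: 0.633
grip_force: 0.0
```

Request:
{"fn": "arm_command", "kwargs": {
  "motion": [
    [60, 0, 0, -30, 0],
    [60, 0, 0, -55, 0]
  ]
}}

```text
time: 5.78
position: [0.4665, 0.2197, 0.1759]
tool_rot: [2.293, 2.147, 0.001]
ft_force: [0.9, 1.2, 1.2]
grip_width: 0.673
grip_force: 0.0
```

```bash
python3 - <<'E'
from h import *
p,s=state_pose();print(p)
p[:]=[465.9,218.8,173,-93.7]
plan(p,[(60,441,-72,150,-188.3,1),(60,441,-72,40,-188.3,1)])
E
```

```text
[466.47507714 219.7042259  175.9384465  -93.76115147]
[[60, -19, 0, 2, 6], [60, -39, -1, 3, 13], [60, -58, -1, 5, 19], [60, -78, -2, 6, 25], [60, -97, -2, 8, 32]]
[[60, -17, 10, 1, 6], [60, -34, 20, 3, 12], [60, -50, 30, 4, 18], [60, -67, 40, 6, 25], [60, -84, 50, 7, 31]]
[[60, -9, 17, 2, 6], [60, -18, 34, 3, 13], [60, -27, 51, 5, 19], [60, -37, 68, 6, 25], [60, -46, 86, 8, 32]]
[[60, 0, 0, 28, 0], [60, 0, 0, 55, 0], [60, 0, 0, 82, 0], [60, 0, 0, 110, 0]]
end [ 441.   -72.4   40.  -188.7]
```

Request:
{"fn": "arm_command", "kwargs": {
  "motion": [
    [60, -19, 0, 2, 6],
    [60, -39, -1, 3, 13],
    [60, -58, -1, 5, 19],
    [60, -78, -2, 6, 25],
    [60, -97, -2, 8, 32]
  ]
}}

```text
time: 6.2
position: [0.4581, 0.1223, 0.167]
tool_rot: [2.8, 1.425, 0.002]
ft_force: [0.4, 0.4, -0.3]
grip_width: 0.687
grip_force: 0.0
```

Request:
{"fn": "arm_command", "kwargs": {
  "motion": [
    [60, -17, 10, 1, 6],
    [60, -34, 20, 3, 12],
    [60, -50, 30, 4, 18],
    [60, -67, 40, 6, 25],
    [60, -84, 50, 7, 31]
  ]
}}

```text
time: 6.62
position: [0.4496, 0.0248, 0.1598]
tool_rot: [-3.079, -0.624, -0.002]
ft_force: [0.3, 1.0, -1.1]
grip_width: 0.692
grip_force: 0.0
```

Request:
{"fn": "arm_command", "kwargs": {
  "motion": [
    [60, -9, 17, 2, 6],
    [60, -18, 34, 3, 13],
    [60, -27, 51, 5, 19],
    [60, -37, 68, 6, 25],
    [60, -46, 86, 8, 32]
  ]
}}

```text
time: 7.03
position: [0.4413, -0.0724, 0.152]
tool_rot: [-3.131, 0.248, -0.002]
ft_force: [0.9, -0.8, 0.5]
grip_width: 0.686
grip_force: 0.0
```

```bash
python3 - <<'E'
from h import *
p,s=state_pose();print(p,s['joint_positions'].round(2))
im,d=get_image('top');save('t2',im)
i2,d2=get_image('scene');save('s2',i2)
cv2.imwrite('pics/c2.png',np.vstack([cv2.resize(im[140:320,40:300],(780,540))[:,:,::-1]]))
for o in cartons(im,d):print(*o)
x,y=slot('short',22);print(x,y)
p[:]=[441,-72.4,150,-188.7]
plan(p,[(60,441,-72,40,-188.3,4),(60,441,-72,22,-188.3,1),(0,441,-72,22,-188.3,5),(0,441,-72,170,-188.3,1),(0,x,y,150,-93.4,1),(0,x,y,116,-93.4,3),(0,x,y,98,-93.4,2),(0,x,y,98,-93.4,2)])
E
```

```text
[441.27636035 -72.36307738 151.97862629 170.95176867] [-0.54 -0.09  0.62  2.06  0.05  1.15 -1.67]
[331. 186.] [ 654.3 -173.9] 89.9 36.2 10.2 0.0368
[343. 233.] [ 552. -202.] 70.9 36.1 16.3 0.0367
[396. 235.] [ 550.7 -315.1] 52.9 38.9 13.3 0.0368
[339. 280.] [ 451.  -192.8] 70.2 36.0 15.1 0.0369
[402. 283.] [ 447.6 -328.1] 51.4 38.5 -0.8 0.0365
568.7985796164043 249.55370390680696
[[60, 0, 0, 28, 0], [60, 0, 0, 55, 0], [60, 0, 0, 82, 0], [60, 0, 0, 110, 0], [60, 0, 0, 128, 0]]
[[0, 0, 0, 0, 0], [0, 0, 0, 0, 0], [0, 0, 0, 0, 0], [0, 0, 0, 0, 0], [0, 0, 0, 0, 0]]
[[0, 0, 0, -30, 0], [0, 0, 0, -59, 0], [0, 0, 0, -89, 0], [0, 0, 0, -118, 0], [0, 0, 0, -148, 0]]
[[0, 5, -23, 1, -7], [0, 10, -45, 3, -13], [0, 15, -68, 4, -19], [0, 21, -90, 5, -26], [0, 26, -113, 7, -32]]
[[0, 16, -16, 1, -6], [0, 32, -33, 2, -13], [0, 49, -49, 4, -19], [0, 65, -65, 5, -25], [0, 81, -82, 6, -32]]
[[0, 22, -5, 2, -6], [0, 45, -10, 3, -12], [0, 67, -15, 4, -19], [0, 90, -20, 6, -25], [0, 112, -25, 7, -31]]
[[0, 1, 0, 11, 0], [0, 1, 0, 23, 0], [0, 1, 0, 34, 0], [0, 1, 0, 43, 0], [0, 1, 0, 52, 0]]
[[0, 0, 0, 0, 0], [0, 0, 0, 0, 0]]
end [569.  250.   98.  -93.7]
```

View pics/c2.png

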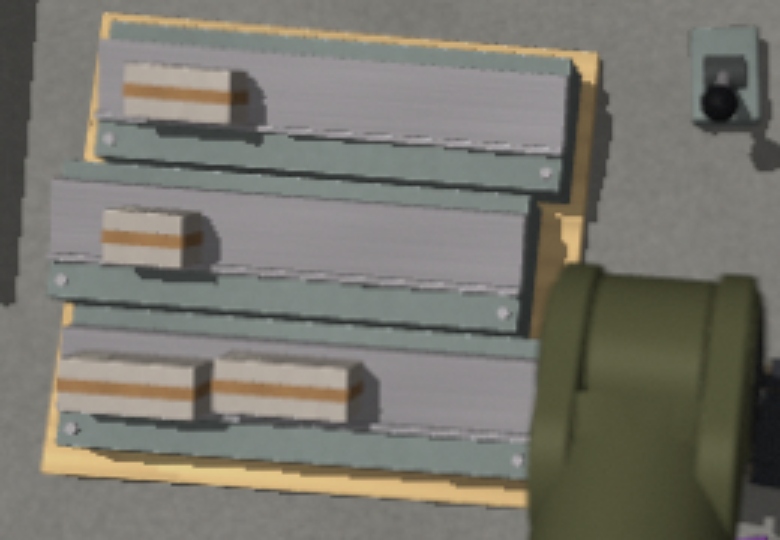

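The placed long carton lies flat beside the sample at about (285,385). It matches the sample's pose.

Request:
{"fn": "arm_command", "kwargs": {
  "motion": [
    [60, 0, 0, 28, 0],
    [60, 0, 0, 55, 0],
    [60, 0, 0, 82, 0],
    [60, 0, 0, 110, 0],
    [60, 0, 0, 128, 0]
  ]
}}

```text
time: 7.55
position: [0.4402, -0.0706, 0.0216]
tool_rot: [3.133, -0.236, -0.002]
ft_force: [0.0, -0.3, 0.9]
grip_width: 0.692
grip_force: 0.0
```

Request:
{"fn": "arm_command", "kwargs": {
  "motion": [
    [0, 0, 0, 0, 0],
    [0, 0, 0, 0, 0],
    [0, 0, 0, 0, 0],
    [0, 0, 0, 0, 0],
    [0, 0, 0, 0, 0]
  ]
}}

```text
time: 7.97
position: [0.4426, -0.0714, 0.025]
tool_rot: [-3.132, 0.239, -0.005]
ft_force: [-0.2, 0.1, 2.7]
grip_width: 0.417
grip_force: 20.0
```

Request:
{"fn": "arm_command", "kwargs": {
  "motion": [
    [0, 0, 0, -30, 0],
    [0, 0, 0, -59, 0],
    [0, 0, 0, -89, 0],
    [0, 0, 0, -118, 0],
    [0, 0, 0, -148, 0]
  ]
}}

```text
time: 8.38
position: [0.441, -0.0716, 0.1738]
tool_rot: [-3.131, 0.24, -0.003]
ft_force: [2.1, 0.7, -0.7]
grip_width: 0.412
grip_force: 20.0
```

Request:
{"fn": "arm_command", "kwargs": {
  "motion": [
    [0, 5, -23, 1, -7],
    [0, 10, -45, 3, -13],
    [0, 15, -68, 4, -19],
    [0, 21, -90, 5, -26],
    [0, 26, -113, 7, -32]
  ]
}}

```text
time: 8.8
position: [0.4847, 0.0373, 0.1657]
tool_rot: [-3.075, -0.642, -0.004]
ft_force: [1.4, -0.1, -0.9]
grip_width: 0.412
grip_force: 20.0
```

Request:
{"fn": "arm_command", "kwargs": {
  "motion": [
    [0, 16, -16, 1, -6],
    [0, 32, -33, 2, -13],
    [0, 49, -49, 4, -19],
    [0, 65, -65, 5, -25],
    [0, 81, -82, 6, -32]
  ]
}}

```text
time: 9.22
position: [0.5266, 0.1447, 0.1594]
tool_rot: [-2.779, -1.464, -0.002]
ft_force: [-0.4, -0.7, -0.0]
grip_width: 0.413
grip_force: 20.0
```

Request:
{"fn": "arm_command", "kwargs": {
  "motion": [
    [0, 22, -5, 2, -6],
    [0, 45, -10, 3, -12],
    [0, 67, -15, 4, -19],
    [0, 90, -20, 6, -25],
    [0, 112, -25, 7, -31]
  ]
}}

```text
time: 9.63
position: [0.5697, 0.2514, 0.1523]
tool_rot: [-2.287, -2.154, -0.002]
ft_force: [1.1, 0.7, -0.2]
grip_width: 0.409
grip_force: 20.0
```

Request:
{"fn": "arm_command", "kwargs": {
  "motion": [
    [0, 1, 0, 8, 0],
    [0, 1, 0, 16, 0],
    [0, 1, 0, 16, 0]
  ]
}}

```text
time: 9.88
position: [0.5682, 0.2496, 0.1338]
tool_rot: [-2.294, -2.146, 0.005]
ft_force: [0.1, -0.8, -0.8]
grip_width: 0.408
grip_force: 20.0
```

Request:
{"fn": "arm_command", "kwargs": {
  "motion": [
    [0, 0, 0, 16, 0],
    [0, 0, 0, 28, 0],
    [0, 0, 0, 35, 0],
    [0, 0, 0, 35, 0],
    [0, 0, 0, 35, 0]
  ]
}}

```text
time: 10.3
position: [0.5691, 0.25, 0.1005]
tool_rot: [-2.294, -2.146, 0.001]
ft_force: [-0.3, 0.7, -0.9]
grip_width: 0.41
grip_force: 19.8
```

Request:
{"fn": "arm_command", "kwargs": {
  "motion": [
    [0, 0, 0, 1, 0],
    [44, 0, 0, 1, 0],
    [56, 0, 0, 1, 0],
    [60, 0, 0, 1, 0],
    [60, 0, 0, -20, 0]
  ]
}}

```text
time: 10.72
position: [0.5666, 0.2499, 0.1166]
tool_rot: [-2.291, -2.147, 0.011]
ft_force: [-0.3, -0.0, 0.2]
grip_width: 0.631
grip_force: 0.0
```

Request:
{"fn": "arm_command", "kwargs": {
  "motion": [
    [60, 0, 0, -30, 0],
    [60, 0, 0, -55, 0]
  ]
}}

```text
time: 10.88
position: [0.5693, 0.2508, 0.1764]
tool_rot: [2.293, 2.147, -0.001]
ft_force: [1.0, 0.5, 0.5]
grip_width: 0.676
grip_force: 0.0
```

```bash
python3 - <<'E'
from h import *
p,s=state_pose();print(p)
im,d=get_image('top')
for o in cartons(im,d):print(*o)
p[:]=[569,250,174,-93.7]
plan(p,[(60,451,-193,150,15.2-180,1)])
x,y=slot('mid',12);print(x,y)
p[:]=[451,-193,150,-164.8]
plan(p,[(60,451,-193,22,-164.8,5),(0,451,-193,22,-164.8,5),(0,451,-193,170,-164.8,5),(0,x,y,150,-93.4,1)])
E
```

```text
[569.29494312 250.81761871 176.42584662 -93.75036174]
[331. 186.] [ 654.7 -173.7] 90.1 36.1 9.9 0.0369
[343. 233.] [ 551.6 -202. ] 69.9 36.1 16.7 0.0368
[396. 234.] [ 551.  -315.2] 52.7 38.2 12.9 0.0368
[338. 280.] [ 451.2 -192.8] 70.5 35.9 15.4 0.0365
[402. 283.] [ 447.7 -327.3] 52.1 37.8 -4.9 0.0365
[[60, -35, -7, 2, 5], [60, -69, -14, 4, 11], [60, -104, -21, 6, 16], [60, -138, -27, 7, 22], [60, -173, -34, 9, 27]]
[[60, -34, 9, 2, 6], [60, -68, 19, 4, 11], [60, -102, 28, 6, 17], [60, -136, 38, 8, 22], [60, -170, 48, 9, 28]]
[[60, -25, 24, 2, 5], [60, -51, 48, 4, 11], [60, -76, 73, 6, 16]]
end [ 451.4 -193.   150.  -164.7]
666.2055158806447 214.4713056275693
[[60, 0, 0, 26, 0], [60, 0, 0, 51, 0], [60, 0, 0, 77, 0], [60, 0, 0, 102, 0], [60, 0, 0, 128, 0]]
[[0, 0, 0, 0, 0], [0, 0, 0, 0, 0], [0, 0, 0, 0, 0], [0, 0, 0, 0, 0], [0, 0, 0, 0, 0]]
[[0, 0, 0, -30, 0], [0, 0, 0, -59, 0], [0, 0, 0, -89, 0], [0, 0, 0, -118, 0], [0, 0, 0, -148, 0]]
[[0, 24, -26, 2, -5], [0, 48, -52, 3, -11], [0, 73, -78, 5, -16], [0, 97, -104, 6, -22], [0, 121, -130, 8, -27]]
[[0, 33, -12, 1, -6], [0, 66, -24, 3, -11], [0, 100, -36, 4, -17], [0, 133, -48, 6, -22], [0, 166, -60, 7, -28]]
[[0, 35, 5, 2, -5], [0, 71, 10, 3, -11], [0, 106, 15, 5, -16]]
end [666.4 214.8 150.  -93.8]
```

Request:
{"fn": "arm_command", "kwargs": {
  "motion": [
    [60, -35, -7, 2, 5],
    [60, -69, -14, 4, 11],
    [60, -104, -21, 6, 16],
    [60, -138, -27, 7, 22],
    [60, -173, -34, 9, 27]
  ]
}}

```text
time: 11.35
position: [0.5239, 0.0792, 0.1666]
tool_rot: [2.734, 1.547, 0.002]
ft_force: [0.5, 0.2, 0.2]
grip_width: 0.69
grip_force: 0.0
```

Request:
{"fn": "arm_command", "kwargs": {
  "motion": [
    [60, -34, 9, 2, 6],
    [60, -68, 19, 4, 11],
    [60, -102, 28, 6, 17],
    [60, -136, 38, 8, 22],
    [60, -170, 48, 9, 28]
  ]
}}

```text
time: 11.77
position: [0.4778, -0.0916, 0.1574]
tool_rot: [-3.027, -0.84, -0.001]
ft_force: [1.0, -0.1, -0.4]
grip_width: 0.688
grip_force: 0.0
```

Request:
{"fn": "arm_command", "kwargs": {
  "motion": [
    [60, -25, 24, 2, 5],
    [60, -51, 48, 4, 11],
    [60, -76, 73, 6, 16]
  ]
}}

```text
time: 12.02
position: [0.4507, -0.1934, 0.1516]
tool_rot: [-3.114, -0.409, -0.002]
ft_force: [0.3, 0.7, -0.2]
grip_width: 0.685
grip_force: 0.0
```

Request:
{"fn": "arm_command", "kwargs": {
  "motion": [
    [60, 0, 0, 26, 0],
    [60, 0, 0, 51, 0],
    [60, 0, 0, 77, 0],
    [60, 0, 0, 102, 0],
    [60, 0, 0, 128, 0]
  ]
}}

```text
time: 12.43
position: [0.4517, -0.1922, 0.0226]
tool_rot: [3.113, 0.416, 0.002]
ft_force: [0.8, 0.7, 0.2]
grip_width: 0.692
grip_force: 0.0
```

Request:
{"fn": "arm_command", "kwargs": {
  "motion": [
    [0, 0, 0, 0, 0],
    [0, 0, 0, 0, 0],
    [0, 0, 0, 0, 0],
    [0, 0, 0, 0, 0],
    [0, 0, 0, 0, 0]
  ]
}}

```text
time: 12.85
position: [0.4529, -0.1923, 0.0252]
tool_rot: [3.113, 0.417, 0.005]
ft_force: [0.0, -0.6, 1.8]
grip_width: 0.413
grip_force: 20.0
```

Request:
{"fn": "arm_command", "kwargs": {
  "motion": [
    [0, 0, 0, -30, 0],
    [0, 0, 0, -59, 0],
    [0, 0, 0, -89, 0],
    [0, 0, 0, -118, 0],
    [0, 0, 0, -148, 0]
  ]
}}

```text
time: 13.27
position: [0.4513, -0.1922, 0.1739]
tool_rot: [-3.114, -0.416, -0.003]
ft_force: [0.6, 0.3, -1.3]
grip_width: 0.411
grip_force: 20.0
```

Request:
{"fn": "arm_command", "kwargs": {
  "motion": [
    [0, 24, -26, 2, -5],
    [0, 48, -52, 3, -11],
    [0, 73, -78, 5, -16],
    [0, 97, -104, 6, -22],
    [0, 121, -130, 8, -27]
  ]
}}

```text
time: 13.68
position: [0.535, -0.033, 0.165]
tool_rot: [-2.927, -1.139, -0.005]
ft_force: [1.2, 0.0, -0.3]
grip_width: 0.413
grip_force: 20.0
```

Request:
{"fn": "arm_command", "kwargs": {
  "motion": [
    [0, 33, -12, 1, -6],
    [0, 66, -24, 3, -11],
    [0, 100, -36, 4, -17],
    [0, 133, -48, 6, -22],
    [0, 166, -60, 7, -28]
  ]
}}

```text
time: 14.1
position: [0.6172, 0.1232, 0.1575]
tool_rot: [2.565, 1.814, 0.003]
ft_force: [0.8, -0.4, -0.7]
grip_width: 0.413
grip_force: 20.0
```

Request:
{"fn": "arm_command", "kwargs": {
  "motion": [
    [0, 35, 5, 2, -5],
    [0, 71, 10, 3, -11],
    [0, 106, 15, 5, -16],
    [0, 106, 15, 20, -16],
    [0, 106, 15, 20, -16]
  ]
}}

```text
time: 14.52
position: [0.6651, 0.2194, 0.1344]
tool_rot: [-2.286, -2.152, 0.004]
ft_force: [-1.8, -1.1, -1.5]
grip_width: 0.411
grip_force: 20.0
```

Request:
{"fn": "arm_command", "kwargs": {
  "motion": [
    [0, 0, 0, 0, 0],
    [0, 0, 0, 20, 0],
    [0, 0, 0, 30, 0],
    [0, 0, 0, 36, 0],
    [0, 0, 0, 36, 0]
  ]
}}

```text
time: 14.93
position: [0.6661, 0.2145, 0.1011]
tool_rot: [2.295, 2.146, -0.001]
ft_force: [1.1, 0.9, 0.1]
grip_width: 0.414
grip_force: 20.0
```

Request:
{"fn": "arm_command", "kwargs": {
  "motion": [
    [0, 0, 0, 1, 0],
    [44, 0, 0, 1, 0],
    [56, 0, 0, 1, 0],
    [60, 0, 0, 1, 0],
    [60, 0, 0, -20, 0]
  ]
}}

```text
time: 15.35
position: [0.6635, 0.2155, 0.1162]
tool_rot: [-2.29, -2.146, 0.011]
ft_force: [-1.5, 0.6, -0.5]
grip_width: 0.628
grip_force: 0.0
```

Request:
{"fn": "arm_command", "kwargs": {
  "motion": [
    [60, 0, 0, -30, 0],
    [60, 0, 0, -55, 0]
  ]
}}

```text
time: 15.52
position: [0.6662, 0.2161, 0.1764]
tool_rot: [-2.293, -2.148, 0.001]
ft_force: [0.3, 0.1, 0.6]
grip_width: 0.678
grip_force: 0.0
```

```bash
python3 - <<'E'
from h import *
p,s=state_pose();print(p)
im,d=get_image('top')
for o in cartons(im,d):print(*o)
p[:]=[666.4,214.8,174,-93.8]
plan(p,[(60,551.8,-202,150,16.7-180,1)])
x,y=slot('mid',-75);print(x,y)
p[:]=[551.8,-202,150,-163.3]
plan(p,[(60,551.8,-202,22,-163.3,5),(0,551.8,-202,22,-163.3,5),(0,551.8,-202,170,-163.3,5),(0,x,y,150,-93.4,1)])
E
```

```text
[666.24732916 216.09357963 176.42171268 -93.74225091]
[331. 186.] [ 654.4 -173.8] 89.1 36.2 10.3 0.0369
[343. 233.] [ 551.6 -202.2] 70.8 36.2 16.4 0.0367
[396. 235.] [ 550.7 -315.6] 52.9 38.5 13.5 0.0368
[402. 283.] [ 447.3 -328. ] 50.9 38.7 -1.0 0.0365
[[60, -33, -7, 2, 5], [60, -65, -13, 4, 11], [60, -98, -20, 6, 16], [60, -130, -27, 7, 21], [60, -163, -33, 9, 27]]
[[60, -32, 8, 2, 5], [60, -64, 17, 4, 10], [60, -96, 26, 6, 16], [60, -128, 35, 8, 21], [60, -160, 44, 9, 26]]
[[60, -25, 22, 2, 6], [60, -50, 44, 4, 11], [60, -75, 66, 6, 16]]
end [ 551.9 -201.9  150.  -162.8]
661.0458613795361 127.62444059820172
[[60, 0, 0, 26, 0], [60, 0, 0, 51, 0], [60, 0, 0, 77, 0], [60, 0, 0, 102, 0], [60, 0, 0, 128, 0]]
[[0, 0, 0, 0, 0], [0, 0, 0, 0, 0], [0, 0, 0, 0, 0], [0, 0, 0, 0, 0], [0, 0, 0, 0, 0]]
[[0, 0, 0, -30, 0], [0, 0, 0, -59, 0], [0, 0, 0, -89, 0], [0, 0, 0, -118, 0], [0, 0, 0, -148, 0]]
[[0, 18, -26, 2, -6], [0, 36, -52, 4, -13], [0, 54, -78, 5, -19], [0, 72, -103, 7, -25], [0, 91, -129, 9, -32]]
[[0, 29, -13, 2, -6], [0, 58, -25, 4, -12], [0, 87, -37, 6, -19], [0, 116, -50, 7, -25], [0, 145, -62, 9, -32]]
[[0, 31, 5, 2, -6]]
end [661.  127.3 150.  -93.3]
```

Request:
{"fn": "arm_command", "kwargs": {
  "motion": [
    [60, -33, -7, 2, 5],
    [60, -65, -13, 4, 11],
    [60, -98, -20, 6, 16],
    [60, -130, -27, 7, 21],
    [60, -163, -33, 9, 27]
  ]
}}

```text
time: 15.98
position: [0.6223, 0.0544, 0.1667]
tool_rot: [-2.734, -1.548, -0.002]
ft_force: [0.6, 0.4, 0.3]
grip_width: 0.688
grip_force: 0.0
```

Request:
{"fn": "arm_command", "kwargs": {
  "motion": [
    [60, -32, 8, 2, 5],
    [60, -64, 17, 4, 10],
    [60, -96, 26, 6, 16],
    [60, -128, 35, 8, 21],
    [60, -160, 44, 9, 26]
  ]
}}

```text
time: 16.4
position: [0.5783, -0.1058, 0.1575]
tool_rot: [-3.012, -0.893, -0.001]
ft_force: [0.7, -0.0, -0.3]
grip_width: 0.694
grip_force: 0.0
```

Request:
{"fn": "arm_command", "kwargs": {
  "motion": [
    [60, -25, 22, 2, 6],
    [60, -50, 44, 4, 11],
    [60, -75, 66, 6, 16]
  ]
}}

```text
time: 16.65
position: [0.552, -0.2021, 0.1517]
tool_rot: [-3.107, -0.465, -0.002]
ft_force: [0.3, 0.1, -0.6]
grip_width: 0.693
grip_force: 0.0
```

Request:
{"fn": "arm_command", "kwargs": {
  "motion": [
    [60, 0, 0, 26, 0],
    [60, 0, 0, 51, 0],
    [60, 0, 0, 77, 0],
    [60, 0, 0, 102, 0],
    [60, 0, 0, 128, 0]
  ]
}}

```text
time: 17.07
position: [0.5527, -0.2008, 0.0226]
tool_rot: [3.106, 0.471, 0.002]
ft_force: [-0.2, 0.0, -0.2]
grip_width: 0.69
grip_force: 0.0
```

Request:
{"fn": "arm_command", "kwargs": {
  "motion": [
    [0, 0, 0, 0, 0],
    [0, 0, 0, 0, 0],
    [0, 0, 0, 0, 0],
    [0, 0, 0, 0, 0],
    [0, 0, 0, 0, 0]
  ]
}}

```text
time: 17.48
position: [0.5537, -0.2013, 0.0255]
tool_rot: [3.105, 0.471, 0.005]
ft_force: [-0.3, -0.1, 2.8]
grip_width: 0.412
grip_force: 20.0
```

Request:
{"fn": "arm_command", "kwargs": {
  "motion": [
    [0, 0, 0, -30, 0],
    [0, 0, 0, -59, 0],
    [0, 0, 0, -89, 0],
    [0, 0, 0, -118, 0],
    [0, 0, 0, -148, 0]
  ]
}}

```text
time: 17.9
position: [0.5522, -0.201, 0.1739]
tool_rot: [-3.106, -0.471, -0.002]
ft_force: [0.7, 0.5, -0.7]
grip_width: 0.414
grip_force: 20.0
```

Request:
{"fn": "arm_command", "kwargs": {
  "motion": [
    [0, 18, -26, 2, -6],
    [0, 36, -52, 4, -13],
    [0, 54, -78, 5, -19],
    [0, 72, -103, 7, -25],
    [0, 91, -129, 9, -32]
  ]
}}

```text
time: 18.32
position: [0.6015, -0.0495, 0.164]
tool_rot: [2.852, 1.316, 0.004]
ft_force: [0.3, -0.7, 0.0]
grip_width: 0.412
grip_force: 20.0
```

Request:
{"fn": "arm_command", "kwargs": {
  "motion": [
    [0, 29, -13, 2, -6],
    [0, 58, -25, 4, -12],
    [0, 87, -37, 6, -19],
    [0, 116, -50, 7, -25],
    [0, 145, -62, 9, -32]
  ]
}}

```text
time: 18.73
position: [0.6492, 0.1013, 0.1549]
tool_rot: [2.378, 2.051, 0.003]
ft_force: [1.1, 0.2, -1.3]
grip_width: 0.408
grip_force: 20.0
```

Request:
{"fn": "arm_command", "kwargs": {
  "motion": [
    [0, 31, 5, 2, -6],
    [0, 31, 5, 2, -6],
    [0, 31, 5, 17, -6],
    [0, 31, 5, 17, -6]
  ]
}}

```text
time: 19.07
position: [0.6571, 0.1299, 0.1351]
tool_rot: [-2.273, -2.168, 0.004]
ft_force: [-0.6, -0.3, -2.5]
grip_width: 0.415
grip_force: 20.0
```

Request:
{"fn": "arm_command", "kwargs": {
  "motion": [
    [0, 0, 0, 0, 0],
    [0, 0, 0, 20, 0],
    [0, 0, 0, 30, 0],
    [0, 0, 0, 36, 0],
    [0, 0, 0, 36, 0]
  ]
}}

```text
time: 19.48
position: [0.6578, 0.1289, 0.1005]
tool_rot: [-2.275, -2.166, 0.002]
ft_force: [0.0, -0.0, -0.7]
grip_width: 0.417
grip_force: 20.0
```

Request:
{"fn": "arm_command", "kwargs": {
  "motion": [
    [0, 0, 0, 1, 0],
    [44, 0, 0, 1, 0],
    [56, 0, 0, 1, 0],
    [60, 0, 0, 1, 0],
    [60, 0, 0, -20, 0]
  ]
}}

```text
time: 19.9
position: [0.6554, 0.1293, 0.1165]
tool_rot: [-2.271, -2.165, 0.01]
ft_force: [-0.8, 0.5, -0.7]
grip_width: 0.631
grip_force: 0.0
```

Request:
{"fn": "arm_command", "kwargs": {
  "motion": [
    [60, 0, 0, -30, 0],
    [60, 0, 0, -55, 0]
  ]
}}

```text
time: 20.07
position: [0.6582, 0.1296, 0.1767]
tool_rot: [2.274, 2.167, -0.0]
ft_force: [0.6, -0.5, 0.7]
grip_width: 0.674
grip_force: 0.0
```

```bash
python3 - <<'E'
from h import *
p,s=state_pose();print(p)
im,d=get_image('top');save('t4',im)
for o in cartons(im,d):print(*o)
p[:]=[661,127.3,174,-93.3]
plan(p,[(60,550.8,-315.4,150,13-180,1)])
x,y=slot('short',-48);print(x,y)
p[:]=[550.8,-315.4,150,-167]
plan(p,[(60,550.8,-315.4,22,-167,5),(0,550.8,-315.4,22,-167,5),(0,550.8,-315.4,170,-167,5),(0,x,y,150,-93.4,1)])
E
```

```text
[658.20680649 129.5566041  176.65275403 -92.74956111]
[281. 163.] [701.7 -65.3] 30.4 22.0 -89.0 0.0348
[331. 186.] [ 653.9 -173.9] 89.7 36.0 10.3 0.0368
[396. 235.] [ 550.8 -315. ] 53.1 38.5 13.5 0.0368
[402. 283.] [ 447.6 -327.6] 51.7 37.7 -3.9 0.0366
[[60, -34, -7, 2, 6], [60, -69, -13, 4, 11], [60, -103, -20, 6, 17], [60, -138, -26, 7, 23], [60, -172, -33, 9, 28]]
[[60, -34, 11, 2, 6], [60, -67, 22, 4, 12], [60, -101, 32, 6, 17], [60, -134, 42, 8, 23], [60, -168, 53, 9, 29]]
[[60, -24, 25, 2, 5], [60, -48, 50, 4, 11], [60, -72, 76, 6, 17]]
end [ 551.3 -315.3  150.  -167.3]
564.647133466087 179.67691595214342
[[60, 0, 0, 26, 0], [60, 0, 0, 51, 0], [60, 0, 0, 77, 0], [60, 0, 0, 102, 0], [60, 0, 0, 128, 0]]
[[0, 0, 0, 0, 0], [0, 0, 0, 0, 0], [0, 0, 0, 0, 0], [0, 0, 0, 0, 0], [0, 0, 0, 0, 0]]
[[0, 0, 0, -30, 0], [0, 0, 0, -59, 0], [0, 0, 0, -89, 0], [0, 0, 0, -118, 0], [0, 0, 0, -148, 0]]
[[0, 9, -34, 1, -5], [0, 18, -68, 3, -11], [0, 27, -103, 4, -16], [0, 36, -137, 6, -21], [0, 45, -171, 7, -26]]
[[0, 23, -27, 2, -6], [0, 46, -54, 3, -11], [0, 69, -81, 4, -16], [0, 92, -108, 6, -21], [0, 115, -135, 7, -27]]
[[0, 32, -13, 2, -5], [0, 65, -27, 3, -10], [0, 98, -40, 5, -15], [0, 131, -54, 6, -21]]
end [564.5 180.3 150.  -93. ]
```

View pics/t4.png

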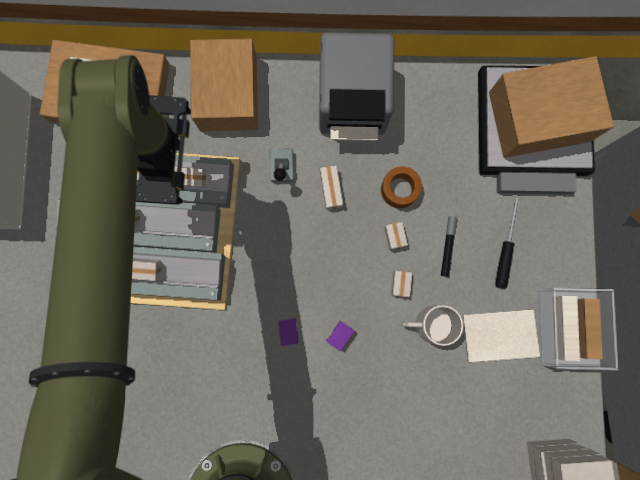

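Request:
{"fn": "arm_command", "kwargs": {
  "motion": [
    [60, -34, -7, 2, 6],
    [60, -69, -13, 4, 11],
    [60, -103, -20, 6, 17],
    [60, -138, -26, 7, 23],
    [60, -172, -33, 9, 28]
  ]
}}

```text
time: 20.53
position: [0.6168, -0.0423, 0.1669]
tool_rot: [2.734, 1.546, 0.002]
ft_force: [1.1, -0.4, 0.1]
grip_width: 0.689
grip_force: 0.0
```

Request:
{"fn": "arm_command", "kwargs": {
  "motion": [
    [60, -34, 11, 2, 6],
    [60, -67, 22, 4, 12],
    [60, -101, 32, 6, 17],
    [60, -134, 42, 8, 23],
    [60, -168, 53, 9, 29]
  ]
}}

```text
time: 20.95
position: [0.5762, -0.2133, 0.1576]
tool_rot: [-3.034, -0.813, -0.002]
ft_force: [0.8, 1.0, -0.8]
grip_width: 0.687
grip_force: 0.0
```

Request:
{"fn": "arm_command", "kwargs": {
  "motion": [
    [60, -24, 26, 2, 5],
    [60, -48, 52, 4, 11],
    [60, -71, 79, 6, 17],
    [60, -71, 79, 6, 17]
  ]
}}

```text
time: 21.28
position: [0.5508, -0.3257, 0.152]
tool_rot: [3.117, 0.338, -0.003]
ft_force: [-2.4, 0.6, 1.3]
grip_width: 0.691
grip_force: 0.0
```

```bash
python3 - <<'E'
from h import *
p,s=state_pose();print(p)
im,d=get_image('top')
for o in cartons(im,d):print(*o)
c=im[140:320,40:300];cv2.imwrite('pics/c5.png',cv2.resize(c,(780,540))[:,:,::-1])
E
```

```text
[ 550.75199165 -325.66574499  152.02939731 -167.60251104]
[281. 163.] [701.7 -64.3] 28.6 20.7 -88.6 0.035
[331. 186.] [ 653.6 -174. ] 89.3 36.4 10.4 0.037
[405. 288.] [ 442.5 -330.5] 43.0 31.9 -5.7 0.0366
```

View pics/c5.png

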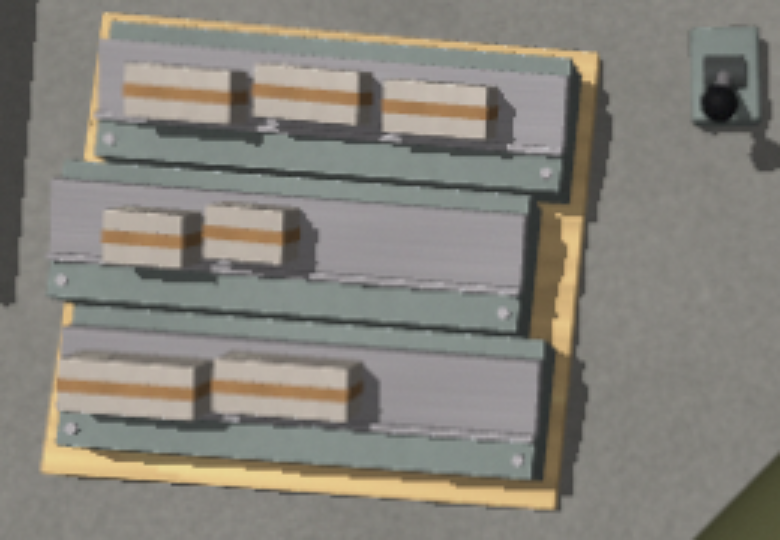

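All four placed cartons lie flat in their rows behind the lip. They are at crop positions (285,385), (245,235), (308,97) and (437,110). I'll let the arm settle over the next short carton.

Request:
{"fn": "arm_command", "kwargs": {
  "motion": [
    [60, 0, 0, 10, 0],
    [60, 0, 0, 20, 0],
    [60, 0, 0, 20, 0]
  ]
}}

```text
time: 21.58
position: [0.5549, -0.313, 0.1285]
tool_rot: [-3.117, -0.367, 0.005]
ft_force: [1.0, 0.3, 0.1]
grip_width: 0.69
grip_force: 0.0
```

Request:
{"fn": "arm_command", "kwargs": {
  "motion": [
    [60, -4, 1, 30, 0],
    [60, -4, 1, 60, 0],
    [60, -4, 1, 90, 0],
    [60, -4, 1, 107, 0],
    [60, -4, 1, 107, 0]
  ]
}}

```text
time: 22.0
position: [0.5492, -0.3142, 0.0196]
tool_rot: [-3.115, -0.366, 0.011]
ft_force: [-0.9, 1.1, -1.1]
grip_width: 0.691
grip_force: 0.0
```

Request:
{"fn": "arm_command", "kwargs": {
  "motion": [
    [0, 0, 0, 0, 0],
    [0, 0, 0, 0, 0],
    [0, 0, 0, 0, 0],
    [0, 0, 0, 0, 0],
    [0, 0, 0, 0, 0]
  ]
}}

```text
time: 22.42
position: [0.5524, -0.318, 0.026]
tool_rot: [3.12, 0.363, 0.004]
ft_force: [0.3, 0.7, 2.4]
grip_width: 0.41
grip_force: 20.0
```

Request:
{"fn": "arm_command", "kwargs": {
  "motion": [
    [0, 0, 0, -30, 0],
    [0, 0, 0, -59, 0],
    [0, 0, 0, -89, 0],
    [0, 0, 0, -118, 0],
    [0, 0, 0, -148, 0]
  ]
}}

```text
time: 22.83
position: [0.5512, -0.3182, 0.1743]
tool_rot: [3.121, 0.362, 0.001]
ft_force: [0.9, 0.4, -1.7]
grip_width: 0.414
grip_force: 20.0
```

Request:
{"fn": "arm_command", "kwargs": {
  "motion": [
    [0, 9, -34, 1, -5],
    [0, 18, -68, 3, -11],
    [0, 27, -103, 4, -16],
    [0, 36, -137, 6, -21],
    [0, 45, -171, 7, -26]
  ]
}}

```text
time: 23.25
position: [0.5559, -0.1398, 0.166]
tool_rot: [2.957, 1.061, 0.002]
ft_force: [0.9, -0.2, -1.3]
grip_width: 0.411
grip_force: 20.0
```

Request:
{"fn": "arm_command", "kwargs": {
  "motion": [
    [0, 23, -27, 2, -6],
    [0, 46, -54, 3, -11],
    [0, 69, -81, 4, -16],
    [0, 92, -108, 6, -21],
    [0, 115, -135, 7, -27]
  ]
}}

```text
time: 23.67
position: [0.5596, 0.0375, 0.1591]
tool_rot: [2.628, 1.722, 0.002]
ft_force: [-1.0, 0.6, -1.1]
grip_width: 0.415
grip_force: 20.0
```

Request:
{"fn": "arm_command", "kwargs": {
  "motion": [
    [0, 32, -13, 2, -5],
    [0, 65, -27, 3, -10],
    [0, 98, -40, 5, -15],
    [0, 131, -54, 6, -21],
    [0, 131, -54, 6, -21]
  ]
}}

```text
time: 24.08
position: [0.5615, 0.188, 0.1524]
tool_rot: [-2.255, -2.182, -0.006]
ft_force: [-0.8, 2.0, -0.7]
grip_width: 0.408
grip_force: 20.0
```

Request:
{"fn": "arm_command", "kwargs": {
  "motion": [
    [0, 0, 0, 10, 0],
    [0, 0, 0, 15, 0],
    [0, 0, 0, 15, 0]
  ]
}}

```text
time: 24.33
position: [0.5622, 0.1751, 0.1359]
tool_rot: [-2.277, -2.164, 0.005]
ft_force: [-0.1, -0.4, -0.7]
grip_width: 0.409
grip_force: 20.0
```

```bash
python3 - <<'E'
from h import *
p,s=state_pose();print(p,s['joint_positions'].round(2))
x,y=slot('short',-48)
p[2]+=0
plan(p,[(0,x,y,p[2],-93.4,1)])
E
```

```text
[562.24724615 175.14253302 135.86121265 -92.93327529] [-0.72  0.28  0.43  1.75 -0.12  1.15 -0.3 ]
[[0, 5, 2, 0, 0]]
end [564.5 180.  135.9 -92.9]
```

Request:
{"fn": "arm_command", "kwargs": {
  "motion": [
    [0, 0, 2, 0, 0],
    [0, 0, 2, 20, 0],
    [0, 0, 2, 30, 0],
    [0, 0, 2, 36, 0],
    [0, 0, 2, 36, 0]
  ]
}}

```text
time: 24.75
position: [0.5645, 0.1765, 0.1014]
tool_rot: [-2.275, -2.165, 0.003]
ft_force: [-0.9, -0.4, 0.3]
grip_width: 0.412
grip_force: 19.9
```

Request:
{"fn": "arm_command", "kwargs": {
  "motion": [
    [0, 0, 0, 1, 0],
    [44, 0, 0, 1, 0],
    [56, 0, 0, 1, 0],
    [60, 0, 0, 1, 0],
    [60, 0, 0, -20, 0]
  ]
}}

```text
time: 25.17
position: [0.5624, 0.1768, 0.1179]
tool_rot: [-2.272, -2.166, 0.011]
ft_force: [-0.8, -0.0, -0.3]
grip_width: 0.63
grip_force: 0.0
```

Request:
{"fn": "arm_command", "kwargs": {
  "motion": [
    [60, 0, 0, -30, 0],
    [60, 0, 0, -55, 0],
    [60, 0, 0, -55, 0]
  ]
}}

```text
time: 25.42
position: [0.5685, 0.1784, 0.1824]
tool_rot: [2.272, 2.165, 0.015]
ft_force: [1.0, 0.3, 0.2]
grip_width: 0.681
grip_force: 0.0
```

```bash
python3 - <<'E'
from h import *
p,s=state_pose();print(p)
im,d=get_image('top')
for o in cartons(im,d):print(*o)
a=np.radians(-4);X,Y=447.7+12*np.cos(a),-327.8+12*np.sin(a)
plan(p,[(60,X,Y,150,-184,1),(60,X,Y,150,-184,2)])
# place: carton centre at slot; tool is +12 along carton +x
x,y=slot('short',-118)
# theta -184 -> -93.4: rotate offset by 90.6
b=np.radians(-4+90.6);x2,y2=x+12*np.cos(b),y+12*np.sin(b);print(X,Y,x2,y2)
p[:]=[X,Y,170,-184]
plan(p,[(0,x2,y2,150,-93.4,1)])
E
```

```text
[568.51619302 178.43985941 182.3725622  -92.7708685 ]
[331. 186.] [ 653.9 -173.9] 88.3 36.3 9.9 0.0368
[402. 283.] [ 447.6 -327.6] 51.8 38.6 -5.3 0.0364
[[60, -34, -6, 2, 6], [60, -68, -11, 4, 12], [60, -102, -17, 6, 18], [60, -136, -22, 9, 24], [60, -171, -28, 11, 30]]
[[60, -32, 12, 2, 6], [60, -64, 24, 4, 13], [60, -97, 36, 6, 19], [60, -129, 49, 8, 25], [60, -161, 61, 11, 31]]
[[60, -22, 27, 2, 6], [60, -43, 54, 4, 12], [60, -65, 81, 6, 18], [60, -86, 108, 8, 24], [60, -108, 136, 10, 30]]
[[60, 0, 0, 0, 0], [60, 0, 0, 0, 0]]
end [ 459.7 -329.1  150.4 -183.8]
459.6707686031179 -328.6370776849295 561.2073637986813 121.77900593256501
[[0, 5, -33, 1, -6], [0, 10, -65, 3, -13], [0, 15, -98, 4, -19], [0, 20, -130, 6, -26], [0, 25, -163, 7, -32]]
[[0, 21, -25, 2, -7], [0, 43, -50, 3, -13], [0, 64, -75, 4, -20], [0, 86, -100, 6, -26], [0, 107, -125, 7, -33]]
[[0, 32, -9, 2, -6], [0, 64, -18, 3, -13], [0, 95, -28, 5, -19], [0, 127, -37, 6, -26]]
end [561.  121.8 150.  -93. ]
```

Request:
{"fn": "arm_command", "kwargs": {
  "motion": [
    [60, -34, -6, 2, 6],
    [60, -68, -11, 4, 12],
    [60, -102, -17, 6, 18],
    [60, -136, -22, 9, 24],
    [60, -171, -28, 11, 30]
  ]
}}

```text
time: 25.88
position: [0.5279, 0.0069, 0.1643]
tool_rot: [-2.761, -1.499, 0.002]
ft_force: [0.2, -0.0, 0.1]
grip_width: 0.692
grip_force: 0.0
```

Request:
{"fn": "arm_command", "kwargs": {
  "motion": [
    [60, -32, 12, 2, 6],
    [60, -64, 24, 4, 13],
    [60, -97, 36, 6, 19],
    [60, -129, 49, 8, 25],
    [60, -161, 61, 11, 31]
  ]
}}

```text
time: 26.3
position: [0.4923, -0.1618, 0.1539]
tool_rot: [-3.061, -0.705, -0.0]
ft_force: [1.1, 0.2, -0.5]
grip_width: 0.69
grip_force: 0.0
```

Request:
{"fn": "arm_command", "kwargs": {
  "motion": [
    [60, -22, 27, 2, 6],
    [60, -43, 54, 4, 12],
    [60, -65, 81, 6, 18],
    [60, -86, 108, 8, 24],
    [60, -108, 136, 10, 30]
  ]
}}

```text
time: 26.72
position: [0.4557, -0.331, 0.1437]
tool_rot: [-3.139, 0.11, 0.0]
ft_force: [0.2, -0.1, 0.9]
grip_width: 0.69
grip_force: 0.0
```

Request:
{"fn": "arm_command", "kwargs": {
  "motion": [
    [60, 0, 0, 0, 0],
    [60, 0, 0, 0, 0],
    [60, 0, 0, 0, 0],
    [60, 0, 0, 0, 0]
  ]
}}

```text
time: 27.05
position: [0.457, -0.3283, 0.1439]
tool_rot: [-3.139, 0.098, 0.001]
ft_force: [0.7, -0.9, -0.2]
grip_width: 0.689
grip_force: 0.0
```

```bash
python3 - <<'E'
from h import *
p,s=state_pose();print(p)
p[3]=p[3]-360 if p[3]>0 else p[3]
plan(p,[(60,459.7,-328.6,p[2],-184.6,1)])
im,d=get_image('top');print(cartons(im,d))
E
```

```text
[ 456.99388545 -328.27002572  143.9393747   176.41744207]
[[60, 3, 0, 0, 1]]
end [ 460.  -328.5  143.9 -184.6]
[(array([331., 186.]), array([ 653.4, -174.2]), 88.2, 36.5, 10.2, np.float64(0.0369))]
```

Request:
{"fn": "arm_command", "kwargs": {
  "motion": [
    [60, 3, 0, 30, 1],
    [60, 3, 0, 60, 1],
    [60, 3, 0, 90, 1],
    [60, 3, 0, 112, 1],
    [60, 3, 0, 122, 1]
  ]
}}

```text
time: 27.52
position: [0.4584, -0.3272, 0.0194]
tool_rot: [-3.136, 0.125, 0.006]
ft_force: [-0.5, 0.8, -0.1]
grip_width: 0.69
grip_force: 0.0
```

Request:
{"fn": "arm_command", "kwargs": {
  "motion": [
    [0, 0, 0, 0, 0],
    [0, 0, 0, 0, 0],
    [0, 0, 0, 0, 0],
    [0, 0, 0, 0, 0],
    [0, 0, 0, 0, 0]
  ]
}}

```text
time: 27.93
position: [0.4606, -0.3306, 0.0241]
tool_rot: [3.138, -0.13, 0.004]
ft_force: [-0.7, 0.3, 3.4]
grip_width: 0.411
grip_force: 20.0
```

Request:
{"fn": "arm_command", "kwargs": {
  "motion": [
    [0, 0, 0, -30, 0],
    [0, 0, 0, -59, 0],
    [0, 0, 0, -89, 0],
    [0, 0, 0, -118, 0],
    [0, 0, 0, -148, 0]
  ]
}}

```text
time: 28.35
position: [0.4591, -0.3304, 0.1725]
tool_rot: [-3.139, 0.131, -0.002]
ft_force: [0.6, 0.6, -1.2]
grip_width: 0.413
grip_force: 20.0
```

Request:
{"fn": "arm_command", "kwargs": {
  "motion": [
    [0, 5, -33, 1, -6],
    [0, 10, -65, 3, -13],
    [0, 15, -98, 4, -19],
    [0, 20, -130, 6, -26],
    [0, 25, -163, 7, -32]
  ]
}}

```text
time: 28.77
position: [0.498, -0.1686, 0.1643]
tool_rot: [-3.051, -0.748, -0.003]
ft_force: [0.3, -0.2, -1.6]
grip_width: 0.414
grip_force: 20.0
```

Request:
{"fn": "arm_command", "kwargs": {
  "motion": [
    [0, 21, -25, 2, -7],
    [0, 43, -50, 3, -13],
    [0, 64, -75, 4, -20],
    [0, 86, -100, 6, -26],
    [0, 107, -125, 7, -33]
  ]
}}

```text
time: 29.18
position: [0.536, -0.0082, 0.1573]
tool_rot: [-2.713, -1.584, -0.003]
ft_force: [0.4, 0.2, 0.0]
grip_width: 0.413
grip_force: 20.0
```

Request:
{"fn": "arm_command", "kwargs": {
  "motion": [
    [0, 32, -9, 2, -6],
    [0, 64, -18, 3, -13],
    [0, 95, -28, 5, -19],
    [0, 127, -37, 6, -26],
    [0, 127, -37, 6, -26]
  ]
}}

```text
time: 29.6
position: [0.5669, 0.1281, 0.1507]
tool_rot: [-2.275, -2.163, -0.006]
ft_force: [-0.8, 1.1, -0.3]
grip_width: 0.416
grip_force: 20.0
```

Request:
{"fn": "arm_command", "kwargs": {
  "motion": [
    [0, 0, 0, 5, 0],
    [0, 0, 0, 10, 0],
    [0, 0, 0, 10, 0],
    [0, 0, 0, 10, 0]
  ]
}}

```text
time: 29.93
position: [0.5662, 0.117, 0.1402]
tool_rot: [-2.296, -2.144, 0.001]
ft_force: [-0.6, -0.5, -0.1]
grip_width: 0.417
grip_force: 20.0
```

```bash
python3 - <<'E'
from h import *
p,s=state_pose();print(p,s['joint_positions'].round(2))
plan(p,[(0,561.2,121.8,p[2],-93.4,1)])
im,d=get_image('top');print(cartons(im,d))
E
```

```text
[566.20287307 116.98458575 140.24875552 -93.92803371] [-0.67  0.25  0.49  1.77 -0.13  1.15 -0.21]
[[0, 4, -5, 0, -1]]
end [561.5 121.3 140.2 -92.9]
[(array([331., 186.]), array([ 654.1, -174. ]), 88.9, 36.4, 10.1, np.float64(0.0366))]
```

Request:
{"fn": "arm_command", "kwargs": {
  "motion": [
    [0, 3, -3, 10, 0],
    [0, 4, -5, 22, 0],
    [0, 4, -5, 34, 0],
    [0, 4, -5, 40, 0],
    [0, 4, -5, 40, 0]
  ]
}}

```text
time: 30.4
position: [0.5604, 0.1232, 0.099]
tool_rot: [-2.291, -2.146, 0.005]
ft_force: [-0.5, -0.5, -0.3]
grip_width: 0.419
grip_force: 19.8
```

Request:
{"fn": "arm_command", "kwargs": {
  "motion": [
    [0, 0, 0, 1, 0],
    [44, 0, 0, 1, 0],
    [56, 0, 0, 1, 0],
    [60, 0, 0, 1, 0],
    [60, 0, 0, -20, 0]
  ]
}}

```text
time: 30.82
position: [0.5592, 0.1226, 0.1169]
tool_rot: [-2.291, -2.146, 0.01]
ft_force: [-1.3, 0.9, -0.8]
grip_width: 0.627
grip_force: 0.0
```

Request:
{"fn": "arm_command", "kwargs": {
  "motion": [
    [60, 0, 0, -30, 0],
    [60, 0, 0, -55, 0],
    [60, 0, 0, -55, 0]
  ]
}}

```text
time: 31.07
position: [0.5654, 0.1237, 0.1811]
tool_rot: [2.29, 2.144, 0.014]
ft_force: [1.2, 1.3, 0.1]
grip_width: 0.684
grip_force: 0.0
```

```bash
python3 - <<'E'
from h import *
p,s=state_pose();print(p)
im,d=get_image('top')
for o in cartons(im,d):print(*o)
# push pose: theta -90+10-? tool y along carton axis (10.2deg) -> theta=-80+... 
th=10.2-90
a=np.radians(10.2);n=np.array([-np.sin(a),np.cos(a)]);c=np.array([654,-174.])
g=c+n*44;print(g)
plan(p,[(0,*g,150,th,1),(0,*g,150,th,3)])
E
```

```text
[565.42461566 123.72899889 181.07477526 -93.76973828]
[331. 186.] [ 654.3 -173.7] 89.2 36.1 10.2 0.0373
[ 646.20827143 -130.69539325]
[[0, -31, 12, 4, -2], [0, -62, 24, 8, -3], [0, -93, 37, 12, -5], [0, -124, 49, 16, -7], [0, -155, 61, 19, -9]]
[[0, -33, 7, 4, -1], [0, -66, 14, 8, -3], [0, -98, 21, 12, -5], [0, -98, 21, 12, -5], [0, -98, 21, 12, -5]]
[[0, 0, 0, 0, 0]]
end [ 645.9 -130.6  150.1  -79.8]
```

```bash
python3 - <<'E'
from h import *
p,s=state_pose()
plan(p,[(60,621,-179.7,155,-169.8,1),(60,621,-179.7,155,-169.8,4)])
im,d=get_image('scene');save('s6',im)
E
```

```text
[[60, -25, 6, 2, 6], [60, -50, 13, 4, 13], [60, -75, 19, 6, 19], [60, -100, 26, 8, 25], [60, -125, 32, 10, 32]]
[[60, -17, 18, 2, 6], [60, -35, 37, 4, 12], [60, -53, 55, 6, 19], [60, -71, 74, 8, 25], [60, -88, 93, 10, 31]]
[[60, -6, 25, 2, 7], [60, -12, 50, 4, 13], [60, -12, 50, 4, 13], [60, -12, 50, 4, 13], [60, -12, 50, 4, 13]]
[[60, 0, 0, 0, 0]]
end [ 620.7 -179.8  154.7 -169.8]
```

View pics/s6.png

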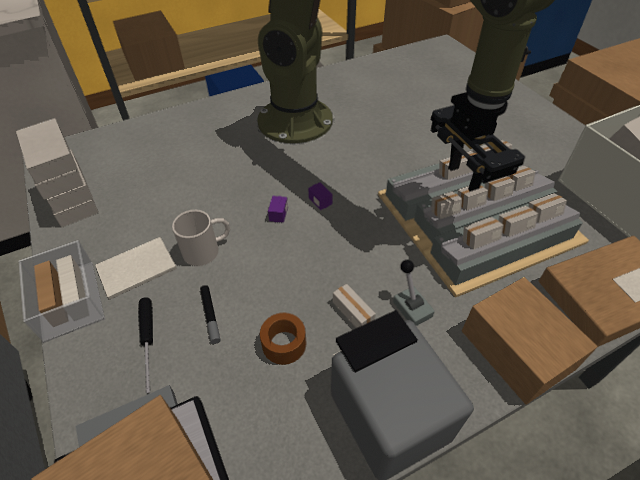

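The remaining long carton is at (352,306) beside the lever at (407,285). The newest short carton at (445,205) is partly hidden by the gripper, so I'll check it once the arm is clear.

Request:
{"fn": "arm_command", "kwargs": {
  "motion": [
    [60, -25, 6, 2, 6],
    [60, -50, 13, 4, 13],
    [60, -75, 19, 6, 19],
    [60, -100, 26, 8, 25],
    [60, -125, 32, 10, 32]
  ]
}}

```text
time: 31.58
position: [0.585, -0.0048, 0.164]
tool_rot: [-2.799, -1.425, 0.003]
ft_force: [0.2, 0.3, 0.1]
grip_width: 0.683
grip_force: 0.0
```

Request:
{"fn": "arm_command", "kwargs": {
  "motion": [
    [60, -17, 18, 2, 6],
    [60, -35, 37, 4, 12],
    [60, -53, 55, 6, 19],
    [60, -71, 74, 8, 25],
    [60, -88, 93, 10, 31]
  ]
}}

```text
time: 32.0
position: [0.6089, -0.1307, 0.1539]
tool_rot: [-3.079, -0.625, 0.003]
ft_force: [0.7, 0.2, -0.4]
grip_width: 0.692
grip_force: 0.0
```

Request:
{"fn": "arm_command", "kwargs": {
  "motion": [
    [60, -6, 25, 2, 7],
    [60, -12, 50, 4, 13],
    [60, -12, 50, 4, 13],
    [60, -12, 50, 4, 13],
    [60, -12, 50, 4, 13]
  ]
}}

```text
time: 32.42
position: [0.6178, -0.1793, 0.1502]
tool_rot: [-3.128, -0.282, 0.003]
ft_force: [0.2, 0.3, -0.3]
grip_width: 0.688
grip_force: 0.0
```

```bash
python3 - <<'E'
from h import *
p,s=state_pose();print(p)
plan(p,[(60,621,-179.7,155,-169.8,1)])
im,d=get_image('top');save('t7',im);print(cartons(im,d))
P=cloud('top',d);q=P[150:320,230:430];m=(q[...,2]>.1)&(q[...,2]<.4);v=q[m];print(v.min(0),v.max(0))
c=im[130:330,40:440];cv2.imwrite('pics/c7.png',cv2.resize(c,(800,400))[:,:,::-1])
E
```

```text
[ 617.84019884 -179.26904074  150.1683791  -169.6924097 ]
[[60, 3, 1, -5, 0]]
end [ 621.  -179.7  155.2 -169.7]
[]
[ 0.58587408 -0.27962509  0.10049667] [ 0.67325131 -0.05425565  0.36843892]
```

View pics/c7.png

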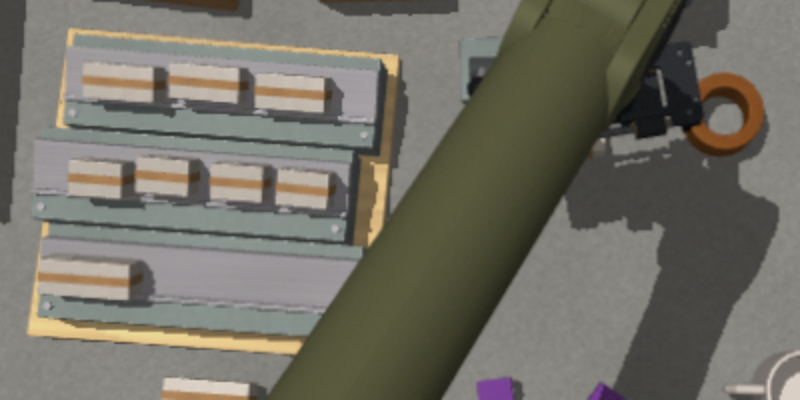

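The rack crop shows the row of three shorts and the row of two mids in place. The long carton I placed earlier now lies on the bench in front of the rack, at about (143,324) in the full image, probably from the announced knock. I'll fetch it after this one.

Request:
{"fn": "arm_command", "kwargs": {
  "motion": [
    [60, 2, 0, 30, 0],
    [60, 2, 0, 60, 0],
    [60, 2, 0, 90, 0],
    [60, 2, 0, 115, 0],
    [60, 2, 0, 127, 0]
  ]
}}

```text
time: 32.88
position: [0.6184, -0.1767, 0.0207]
tool_rot: [-3.126, -0.285, 0.008]
ft_force: [0.1, 1.1, -0.4]
grip_width: 0.694
grip_force: 0.0
```

Request:
{"fn": "arm_command", "kwargs": {
  "motion": [
    [0, 0, 0, 0, 0],
    [0, 0, 0, 0, 0],
    [0, 0, 0, 0, 0],
    [0, 0, 0, 0, 0],
    [0, 0, 0, 0, 0]
  ]
}}

```text
time: 33.3
position: [0.6216, -0.18, 0.0264]
tool_rot: [3.129, 0.281, 0.005]
ft_force: [0.2, 0.6, 1.2]
grip_width: 0.406
grip_force: 20.0
```

Request:
{"fn": "arm_command", "kwargs": {
  "motion": [
    [0, -10, 0, 0, 0],
    [0, -25, 0, 0, 0],
    [0, -40, 0, 0, 0],
    [0, -50, 0, 0, 0],
    [0, -50, 0, 0, 0]
  ]
}}

```text
time: 33.72
position: [0.5702, -0.1896, 0.0264]
tool_rot: [-3.129, -0.278, -0.004]
ft_force: [-2.9, 0.7, 8.3]
grip_width: 0.411
grip_force: 20.0
```

```bash
python3 - <<'E'
from h import *
p,s=state_pose();print(p,s['joint_positions'].round(2))
im,d=get_image('scene');P=cloud('scene',d);m=(P[...,2]>.028)&(P[...,2]<.044)
save('s8',im)
im,d=get_image('top');save('t8',im);np.savez('t8.npz',im=im,d=d)
print(cartons(im,d,rows=(290,420),cols=(40,260)))
print(cartons(im,d,.02,.13,rows=(305,420),cols=(40,260)))
E
```

```text
[ 570.22055721 -189.61148219   26.39469853 -169.85148453] [-0.33  0.5   0.76  1.81 -0.41  0.99 -0.8 ]
[(array([142., 328.]), array([344.8, 212.1]), 90.0, 35.6, 86.3, np.float64(0.036))]
[(array([143., 328.]), array([344.8, 212.1]), 90.0, 35.6, 86.3, np.float64(0.036))]
```

View pics/s8.png

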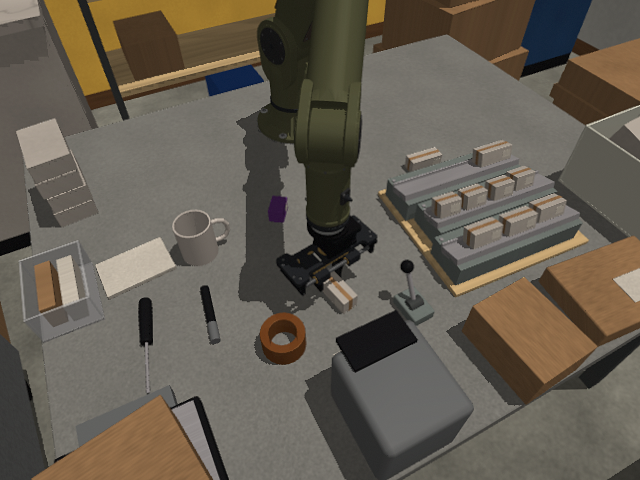

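The long carton lies flat on the bench at (345,212) mm, seen at (423,159) in this view. It is just reachable near its left end. I'll regrasp the other long carton at its centre and put it in the right-hand slot first.

Request:
{"fn": "arm_command", "kwargs": {
  "motion": [
    [60, 0, 0, -2, 0],
    [60, 0, 0, -2, 0],
    [60, 0, 0, -2, 0],
    [60, 17, 0, -2, 0],
    [60, 34, 0, 0, 0]
  ]
}}

```text
time: 34.23
position: [0.6041, -0.1829, 0.0245]
tool_rot: [-3.129, -0.278, 0.001]
ft_force: [1.3, -0.8, 1.2]
grip_width: 0.661
grip_force: 0.0
```

Request:
{"fn": "arm_command", "kwargs": {
  "motion": [
    [60, 0, 0, 0, 0],
    [60, 0, 0, 0, 0],
    [0, 0, 0, 0, 0],
    [0, 0, 0, 0, 0],
    [0, 0, 0, 0, 0]
  ]
}}

```text
time: 34.65
position: [0.6037, -0.183, 0.0245]
tool_rot: [-3.129, -0.279, 0.001]
ft_force: [0.2, 0.3, 0.1]
grip_width: 0.543
grip_force: 0.0
```

Request:
{"fn": "arm_command", "kwargs": {
  "motion": [
    [0, 0, 0, 0, 0],
    [0, 0, 0, 0, 0],
    [0, 0, 0, 0, 0]
  ]
}}

```text
time: 34.9
position: [0.6043, -0.1828, 0.0247]
tool_rot: [-3.129, -0.28, 0.0]
ft_force: [-1.0, -0.4, 1.0]
grip_width: 0.408
grip_force: 20.0
```

```bash
python3 - <<'E'
from h import *
p,s=state_pose();print(p,s['grip_width']*87)
im,d=get_image('top');print(cartons(im,d))
x,y=slot('long',-96);print(x,y)
q=p.copy()
plan(p,[(0,*q[:2],q[2]+148,q[3],5),(0,x,y,150,-93.4,1),(0,x,y,136,-93.4,2),(0,x,y,136,-93.4,3)])
E
```

```text
[ 604.29673721 -182.7802887    24.66575792 -169.76781714] 35.48730128223581
[(array([338., 224.]), array([ 571.7, -189.1]), 34.7, 25.1, -80.2, np.float64(0.0367))]
460.0004275344408 117.36140421180266
[[0, 0, 0, -30, 0], [0, 0, 0, -59, 0], [0, 0, 0, -89, 0], [0, 0, 0, -118, 0], [0, 0, 0, -148, 0]]
[[0, -7, -27, 2, -6], [0, -15, -54, 4, -13], [0, -22, -80, 6, -19], [0, -30, -107, 8, -25], [0, -37, -134, 9, -32]]
[[0, 8, -26, 2, -6], [0, 16, -53, 4, -13], [0, 24, -80, 6, -19], [0, 32, -106, 8, -25], [0, 39, -133, 10, -32]]
[[0, 21, -18, 2, -6], [0, 42, -36, 4, -12], [0, 42, -36, 11, -12], [0, 42, -36, 18, -12], [0, 42, -36, 18, -12]]
[[0, 0, 0, 0, 0], [0, 0, 0, 0, 0]]
end [460.3 117.4 135.7 -93.8]
```

Request:
{"fn": "arm_command", "kwargs": {
  "motion": [
    [0, 0, 0, -30, 0],
    [0, 0, 0, -59, 0],
    [0, 0, 0, -89, 0],
    [0, 0, 0, -118, 0],
    [0, 0, 0, -148, 0]
  ]
}}

```text
time: 35.37
position: [0.6041, -0.1824, 0.1735]
tool_rot: [-3.129, -0.28, 0.001]
ft_force: [0.9, -0.4, -1.7]
grip_width: 0.413
grip_force: 20.0
```

Request:
{"fn": "arm_command", "kwargs": {
  "motion": [
    [0, -7, -27, 2, -6],
    [0, -15, -54, 4, -13],
    [0, -22, -80, 6, -19],
    [0, -30, -107, 8, -25],
    [0, -37, -134, 9, -32]
  ]
}}

```text
time: 35.78
position: [0.5431, -0.0562, 0.1631]
tool_rot: [-2.927, -1.139, 0.001]
ft_force: [0.6, 0.5, -0.6]
grip_width: 0.412
grip_force: 20.0
```

Request:
{"fn": "arm_command", "kwargs": {
  "motion": [
    [0, 8, -26, 2, -6],
    [0, 16, -53, 4, -13],
    [0, 24, -80, 6, -19],
    [0, 32, -106, 8, -25],
    [0, 39, -133, 10, -32]
  ]
}}

```text
time: 36.2
position: [0.4829, 0.0685, 0.1534]
tool_rot: [-2.5, -1.903, -0.001]
ft_force: [0.1, 1.0, -1.2]
grip_width: 0.412
grip_force: 20.0
```

Request:
{"fn": "arm_command", "kwargs": {
  "motion": [
    [0, 21, -18, 2, -6],
    [0, 42, -36, 4, -12],
    [0, 42, -36, 11, -12],
    [0, 42, -36, 18, -12],
    [0, 42, -36, 18, -12]
  ]
}}

```text
time: 36.62
position: [0.4596, 0.1167, 0.1341]
tool_rot: [-2.294, -2.146, 0.004]
ft_force: [-0.0, -1.0, -1.5]
grip_width: 0.411
grip_force: 20.0
```

Request:
{"fn": "arm_command", "kwargs": {
  "motion": [
    [0, 0, 0, 0, 0],
    [0, 0, 0, 0, 0],
    [0, 0, 0, 0, 0]
  ]
}}

```text
time: 36.87
position: [0.4611, 0.1167, 0.1358]
tool_rot: [2.295, 2.145, 0.001]
ft_force: [0.2, -0.3, -1.2]
grip_width: 0.416
grip_force: 20.0
```

```bash
python3 - <<'E'
from h import *
p,s=state_pose();print(p,s['grip_width']*87,s['joint_positions'].round(2))
x,y=slot('long',-96);plan(p,[(0,x,y,102,-93.4,4)])
E
```

```text
[461.1423987  116.71537719 135.83951229 -93.87620804] 36.18882415716138 [-0.8   0.02  0.51  2.01 -0.01  1.11 -0.36]
[[0, 0, 0, 8, 0], [0, 0, -1, 17, 0], [0, 0, -1, 25, 0], [0, 1, -1, 34, 0]]
end [460.2 117.8 101.8 -93.9]
```

Request:
{"fn": "arm_command", "kwargs": {
  "motion": [
    [0, 0, 0, 12, 0],
    [0, 0, 0, 24, 0],
    [0, 0, 0, 34, 0],
    [0, 0, 0, 34, 0],
    [0, 0, 0, 34, 0]
  ]
}}

```text
time: 37.28
position: [0.4606, 0.1172, 0.1015]
tool_rot: [2.294, 2.147, -0.001]
ft_force: [0.0, 0.0, -1.3]
grip_width: 0.415
grip_force: 19.8
```

Request:
{"fn": "arm_command", "kwargs": {
  "motion": [
    [0, 0, 0, 1, 0],
    [44, 0, 0, 1, 0],
    [56, 0, 0, 1, 0],
    [60, 0, 0, 1, 0],
    [60, 0, 0, -20, 0]
  ]
}}

```text
time: 37.7
position: [0.458, 0.1168, 0.119]
tool_rot: [-2.291, -2.147, 0.01]
ft_force: [-0.4, -0.2, -0.3]
grip_width: 0.631
grip_force: 0.0
```

Request:
{"fn": "arm_command", "kwargs": {
  "motion": [
    [60, 0, 0, -30, 0],
    [60, 0, 0, -55, 0],
    [60, 0, 0, -55, 0]
  ]
}}

```text
time: 37.95
position: [0.464, 0.1186, 0.182]
tool_rot: [2.291, 2.146, 0.015]
ft_force: [0.7, 0.1, 0.1]
grip_width: 0.68
grip_force: 0.0
```

```bash
python3 - <<'E'
from h import *
p,s=state_pose();print(p)
plan(p,[(70,420,200,165,-100,1),(70,347,242,150,-105,1),(70,347,242,150,-105,3)])
im,d=get_image('top');print(cartons(im,d,rows=(290,420),cols=(40,260)))
E
```

```text
[463.95988445 118.62766158 181.95688203 -93.75810408]
[[70, 26, -16, 6, 2], [70, 52, -33, 11, 4], [70, 78, -49, 17, 6], [70, 91, -74, 22, 8], [70, 103, -100, 27, 10]]
[[70, 8, -27, 5, 1], [70, 8, -27, 5, 1], [70, 8, -27, 5, 1], [70, 8, -27, 5, 1]]
end [ 346.6  242.2  150.  -104.8]
[(array([159., 329.]), array([342.6, 178.3]), 35.5, 21.9, -3.0, np.float64(0.036))]
```

Request:
{"fn": "arm_command", "kwargs": {
  "motion": [
    [70, 26, -16, 6, 2],
    [70, 52, -33, 11, 4],
    [70, 78, -49, 17, 6],
    [70, 91, -74, 22, 8],
    [70, 103, -100, 27, 10]
  ]
}}

```text
time: 38.42
position: [0.3662, 0.2278, 0.1484]
tool_rot: [2.472, 1.938, -0.002]
ft_force: [-0.2, 0.5, -0.1]
grip_width: 0.799
grip_force: 0.0
```

Request:
{"fn": "arm_command", "kwargs": {
  "motion": [
    [70, 8, -27, 5, 1],
    [70, 8, -27, 5, 1],
    [70, 8, -27, 5, 1],
    [70, 8, -27, 5, 1]
  ]
}}

```text
time: 38.75
position: [0.3435, 0.2406, 0.1442]
tool_rot: [2.488, 1.918, -0.0]
ft_force: [0.1, -1.2, -0.3]
grip_width: 0.804
grip_force: 0.0
```

```bash
python3 - <<'E'
from h import *
p,s=state_pose();print(p,s['joint_positions'].round(2))
plan(p,[(70,347,242,60,-105,4)])
E
```

```text
[ 343.45591406  240.64365959  144.21258197 -104.74302608] [-0.98 -0.12  0.29  2.12  0.04  1.14 -0.97]
[[70, 1, 1, 21, 0], [70, 1, 2, 42, 0], [70, 2, 2, 63, 0], [70, 2, 3, 84, 0]]
end [ 346.9  241.8   60.2 -104.7]
```

Request:
{"fn": "arm_command", "kwargs": {
  "motion": [
    [70, 1, 1, 21, 0],
    [70, 1, 2, 42, 0],
    [70, 2, 2, 63, 0],
    [70, 2, 3, 84, 0],
    [70, 2, 3, 84, 0]
  ]
}}

```text
time: 39.17
position: [0.3455, 0.2394, 0.0572]
tool_rot: [2.489, 1.914, -0.01]
ft_force: [-0.6, -0.3, -0.6]
grip_width: 0.804
grip_force: 0.0
```

```bash
python3 - <<'E'
from h import *
p,s=state_pose();print(p,s['joint_positions'].round(2))
im,d=get_image('top');print(cartons(im,d,rows=(290,420),cols=(40,260)))
im,d=get_image('scene');cv2.imwrite('pics/s9.png',cv2.resize(im[60:300,320:640],(800,600))[:,:,::-1])
E
```

```text
[ 345.49783056  239.35176828   57.24725001 -104.88437826] [-0.97  0.01  0.31  2.2  -0.    0.94 -0.93]
[(array([148., 329.]), array([344. , 201.3]), 68.3, 35.7, 86.4, np.float64(0.0361))]
```

View pics/s9.png

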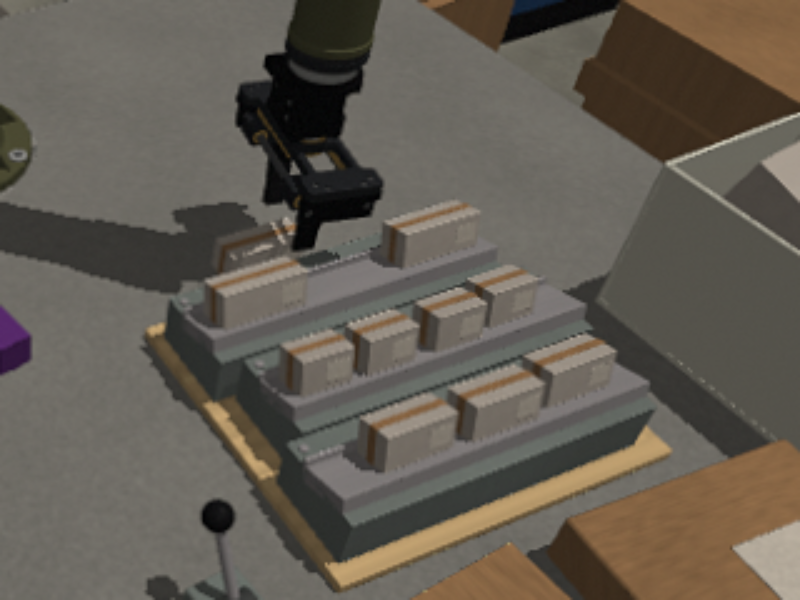

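Everything on the rack sits well. The gripper straddles the knocked long carton near its left end at crop (255,240), between the robot side and the front lip. I'll narrow the opening and go down.

Request:
{"fn": "arm_command", "kwargs": {
  "motion": [
    [56, 0, 0, 0, 0],
    [56, 0, 1, 10, 0],
    [56, 0, 1, 20, 0],
    [56, 0, 1, 31, 0],
    [56, 0, 1, 31, 0]
  ]
}}

```text
time: 39.68
position: [0.3464, 0.241, 0.0277]
tool_rot: [2.488, 1.918, -0.005]
ft_force: [0.2, -0.3, -1.2]
grip_width: 0.649
grip_force: 0.0
```

Request:
{"fn": "arm_command", "kwargs": {
  "motion": [
    [0, 0, 0, 0, 0],
    [0, 0, 0, 0, 0],
    [0, 0, 0, 0, 0],
    [0, 0, 0, 0, 0],
    [0, 0, 0, 0, 0]
  ]
}}

```text
time: 40.1
position: [0.3479, 0.2425, 0.0301]
tool_rot: [-2.488, -1.918, -0.002]
ft_force: [-0.9, 0.5, 0.7]
grip_width: 0.433
grip_force: 19.3
```

```bash
python3 - <<'E'
from h import *
p,s=state_pose();print(p,s['grip_width']*87,s['ft_force'])
im,d=get_image('top');print(cartons(im,d,rows=(290,420),cols=(40,260)))
E
```

```text
[ 347.87350241  242.46135816   30.05785096 -104.74853314] 37.67249168611166 [-0.87686155  0.53031817  0.65676694]
[(array([149., 329.]), array([344.8, 197.7]), 63.7, 35.4, 82.5, np.float64(0.0359))]
```

Request:
{"fn": "arm_command", "kwargs": {
  "motion": [
    [0, 0, 0, 0, 0],
    [0, 0, 0, 0, 0],
    [0, 0, 0, 0, 0],
    [0, 0, 0, 0, 0],
    [0, 0, 0, 0, 0]
  ],
  "newtons": 40
}}

```text
time: 40.57
position: [0.3479, 0.2424, 0.03]
tool_rot: [-2.488, -1.918, -0.002]
ft_force: [-0.1, 0.5, 5.5]
grip_width: 0.426
grip_force: 38.7
```

Request:
{"fn": "arm_command", "kwargs": {
  "motion": [
    [0, 0, 0, -20, 0],
    [0, 0, 0, -40, 0],
    [0, 0, 0, -60, 0],
    [0, 0, 0, -80, 0],
    [0, 0, 0, -80, 0]
  ]
}}

```text
time: 40.98
position: [0.3493, 0.2432, 0.1124]
tool_rot: [-2.488, -1.918, -0.009]
ft_force: [0.2, 1.5, -0.8]
grip_width: 0.428
grip_force: 38.7
```

```bash
python3 - <<'E'
from h import *
p,s=state_pose();print(p,s['grip_width']*87,s['ft_force'],s['torque'])
im,d=get_image('top');P=cloud('top',d)
for o in cartons(im,d,.05,.14,rows=(285,420),cols=(80,260)):print(*o)
im,d=get_image('scene');cv2.imwrite('pics/s10.png',cv2.resize(im[80:240,340:560],(770,560))[:,:,::-1])
E
```

```text
[ 349.30867124  243.17310162  112.4474425  -104.75467694] 37.23346273830289 [ 0.22063216  1.52189978 -0.7670942 ] [-0.0097484  -0.01913505 -0.01530946]
[180. 291.] [419.2 141.7] 174.4 29.0 -89.1 0.0643
[139. 329.] [346.2 198.7] 65.5 35.8 82.4 0.1177
```

View pics/s10.png

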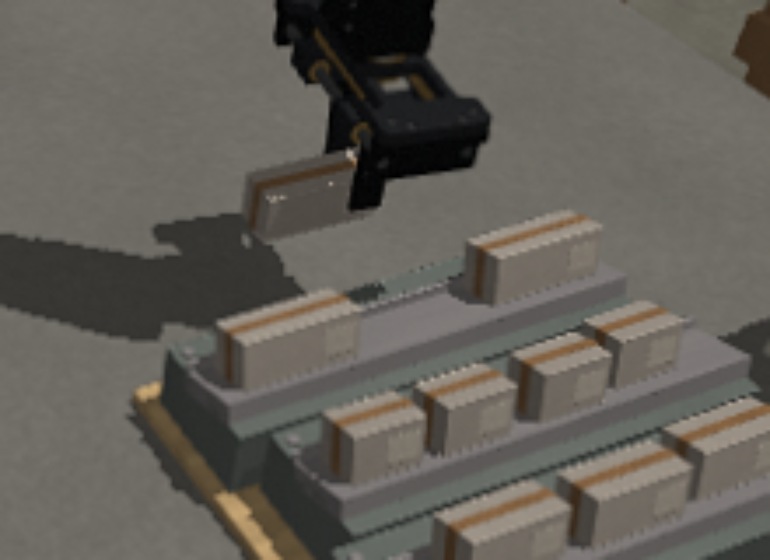

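The carton is held nearly level, about 7° off the jaw line. I'll set it down on open bench and regrasp it squarely.

```bash
python3 - <<'E'
from h import *
p,s=state_pose()
plan(p,[(0,*p[:2],165,p[3],2),(0,455,120,165,p[3],1),(0,510,-110,165,p[3],1),(0,510,-110,60,p[3],3),(0,510,-110,33,p[3],3),(0,510,-110,33,p[3],2)],st=33)
E
```

```text
[[0, 0, 0, -28, 0], [0, 0, 0, -56, 0], [0, -18, 27, -56, 0], [0, -36, 54, -56, 0], [0, -54, 81, -56, 0]]
[[0, -18, 27, 0, 0], [0, -36, 54, 0, 0], [0, -63, 68, 0, 0], [0, -89, 82, 0, 0], [0, -115, 96, 0, 0]]
[[0, -26, 14, 0, 0], [0, -52, 28, 0, 0], [0, -78, 42, 0, 0], [0, -104, 56, 0, 0], [0, -130, 70, 0, 0]]
[[0, 0, 0, 27, 0], [0, 0, 0, 53, 0], [0, 0, 0, 79, 0], [0, 0, 0, 105, 0], [0, 0, 0, 114, 0]]
[[0, 0, 0, 9, 0], [0, 0, 0, 18, 0], [0, 0, 0, 18, 0], [0, 0, 0, 18, 0]]
end [ 510.3 -110.2   33.3 -104.8]
```

Request:
{"fn": "arm_command", "kwargs": {
  "motion": [
    [0, 0, 0, -28, 0],
    [0, 0, 0, -56, 0],
    [0, -18, 27, -56, 0],
    [0, -36, 54, -56, 0],
    [0, -54, 81, -56, 0]
  ]
}}

```text
time: 41.5
position: [0.4119, 0.168, 0.1643]
tool_rot: [2.486, 1.92, -0.003]
ft_force: [0.4, -0.3, -1.0]
grip_width: 0.428
grip_force: 38.7
```

Request:
{"fn": "arm_command", "kwargs": {
  "motion": [
    [0, -18, 27, 0, 0],
    [0, -36, 54, 0, 0],
    [0, -63, 68, 0, 0],
    [0, -89, 82, 0, 0],
    [0, -115, 96, 0, 0]
  ]
}}

```text
time: 41.92
position: [0.4747, 0.0316, 0.1635]
tool_rot: [-2.488, -1.917, 0.006]
ft_force: [-0.1, 0.0, -1.8]
grip_width: 0.427
grip_force: 38.7
```

Request:
{"fn": "arm_command", "kwargs": {
  "motion": [
    [0, -26, 14, 0, 0],
    [0, -52, 28, 0, 0],
    [0, -78, 42, 0, 0],
    [0, -104, 56, 0, 0],
    [0, -130, 70, 0, 0]
  ]
}}

```text
time: 42.33
position: [0.5091, -0.1114, 0.1636]
tool_rot: [-2.487, -1.917, 0.004]
ft_force: [0.5, 0.3, -0.8]
grip_width: 0.428
grip_force: 38.7
```

Request:
{"fn": "arm_command", "kwargs": {
  "motion": [
    [0, 0, 0, 27, 0],
    [0, 0, 0, 53, 0],
    [0, 0, 0, 79, 0],
    [0, 0, 0, 105, 0],
    [0, 0, 0, 110, 0]
  ]
}}

```text
time: 42.75
position: [0.5053, -0.1096, 0.0498]
tool_rot: [-2.484, -1.914, 0.014]
ft_force: [-1.3, 0.8, -1.8]
grip_width: 0.428
grip_force: 38.7
```

Request:
{"fn": "arm_command", "kwargs": {
  "motion": [
    [0, 0, 0, 8, 0],
    [0, 0, 0, 15, 0],
    [0, 0, 0, 19, 0],
    [0, 0, 0, 19, 0]
  ]
}}

```text
time: 43.08
position: [0.5104, -0.1099, 0.0365]
tool_rot: [-2.488, -1.918, -0.0]
ft_force: [-1.0, -0.4, -1.2]
grip_width: 0.429
grip_force: 38.7
```

Now lower the last few mm, release, and rise.

Request:
{"fn": "arm_command", "kwargs": {
  "motion": [
    [0, 0, 0, 3, 0],
    [0, 0, 0, 5, 0],
    [44, 0, 0, 5, 0],
    [60, 0, 0, 5, 0],
    [60, 0, 0, 5, 0]
  ],
  "newtons": 20
}}

```text
time: 43.5
position: [0.5108, -0.1101, 0.0321]
tool_rot: [2.488, 1.918, 0.002]
ft_force: [0.4, -0.4, 0.6]
grip_width: 0.576
grip_force: 0.0
```

Request:
{"fn": "arm_command", "kwargs": {
  "motion": [
    [60, 0, 0, -30, 0],
    [60, 0, 0, -60, 0],
    [60, 0, 0, -90, 0],
    [60, 0, 0, -115, 0],
    [60, 0, 0, -115, 0]
  ]
}}

```text
time: 43.92
position: [0.5139, -0.1109, 0.1521]
tool_rot: [2.484, 1.914, 0.013]
ft_force: [0.0, -1.5, -0.4]
grip_width: 0.687
grip_force: 0.0
```

```bash
python3 - <<'E'
from h import *
p,s=state_pose();print(p)
im,d=get_image('top');P=cloud('top',d)
for o in cartons(im,d,rows=(200,330)):print(*o)
im,d=get_image('scene');P=cloud('scene',d)
for o in cartons(im,d,name='scene',rows=(150,330),cols=(270,420)):print(*o)
E
```

```text
[ 513.92369905 -110.88068955  152.09589264 -104.77381718]
[323. 254.] [ 506.5 -160.5] 49.4 36.4 82.3 0.0365
[404. 207.] [473.   56.1] 105.7 22.8 12.8 0.0358
[333. 246.] [ 506.7 -142.2] 89.3 39.6 81.1 0.0367
[413. 301.] [701.6 -67. ] 31.2 22.1 -88.7 0.034
```

```bash
python3 - <<'E'
from h import *
p,s=state_pose()
p[0]-=3;p[2]-=3
plan(p,[(60,507,-142.5,148,-98,2),(60,507,-142.5,24,-98,5),(60,507,-142.5,24,-98,2),(0,507,-142.5,24,-98,6)])
x,y=slot('long',5);print(x,y)
p[:]=[507,-142.5,24,-98]
plan(p,[(0,507,-142.5,170,-98,5),(0,x,y,168,-93.4,1),(0,x,y,168,-93.4,3)],st=33)
E
```

```text
[[60, -16, 4, -2, -3], [60, -32, 7, -3, -7], [60, -32, 7, 22, -7], [60, -32, 7, 46, -7], [60, -32, 7, 71, -7]]
[[60, 0, 0, 25, 0], [60, 0, 0, 50, 0], [60, 0, 0, 50, 0], [60, 0, 0, 50, 0], [0, 0, 0, 50, 0]]
[[0, 0, 0, 0, 0], [0, 0, 0, 0, 0], [0, 0, 0, 0, 0], [0, 0, 0, 0, 0], [0, 0, 0, 0, 0]]
end [ 506.8 -142.7   23.8  -97.7]
465.99037126561296 218.18362683210296
[[0, 0, 0, -29, 0], [0, 0, 0, -58, 0], [0, 0, 0, -88, 0], [0, 0, 0, -117, 0], [0, 0, 0, -146, 0]]
[[0, 29, -8, 0, 0], [0, 59, -15, 0, -1], [0, 88, -23, 0, -1], [0, 117, -30, 1, -2], [0, 146, -38, 1, -2]]
[[0, 30, -6, 0, 0], [0, 60, -13, 0, -1], [0, 89, -19, 0, -1], [0, 119, -26, 0, -1], [0, 148, -33, 1, -2]]
[[0, 30, -5, 0, 0], [0, 60, -11, 0, -1], [0, 60, -11, 0, -1], [0, 60, -11, 0, -1], [0, 60, -11, 0, -1]]
end [465.6 218.6 168.  -93. ]
```

Request:
{"fn": "arm_command", "kwargs": {
  "motion": [
    [60, -16, 4, -2, -3],
    [60, -32, 7, -3, -7],
    [60, -32, 7, 22, -7],
    [60, -32, 7, 46, -7],
    [60, -32, 7, 71, -7]
  ]
}}

```text
time: 44.43
position: [0.5082, -0.143, 0.0738]
tool_rot: [-2.367, -2.065, 0.001]
ft_force: [0.7, 0.6, 0.3]
grip_width: 0.687
grip_force: 0.0
```

Request:
{"fn": "arm_command", "kwargs": {
  "motion": [
    [60, 0, 0, 25, 0],
    [60, 0, 0, 50, 0],
    [60, 0, 0, 50, 0],
    [60, 0, 0, 50, 0],
    [0, 0, 0, 50, 0]
  ]
}}

```text
time: 44.85
position: [0.5091, -0.1431, 0.026]
tool_rot: [2.367, 2.065, -0.0]
ft_force: [0.7, 0.5, 0.7]
grip_width: 0.668
grip_force: 0.0
```

Request:
{"fn": "arm_command", "kwargs": {
  "motion": [
    [0, 0, 0, 0, 0],
    [0, 0, 0, 0, 0],
    [0, 0, 0, 0, 0],
    [0, 0, 0, 0, 0],
    [0, 0, 0, 0, 0]
  ]
}}

```text
time: 45.27
position: [0.509, -0.1426, 0.0263]
tool_rot: [-2.366, -2.066, -0.001]
ft_force: [-2.5, 0.8, 5.9]
grip_width: 0.414
grip_force: 20.0
```

Request:
{"fn": "arm_command", "kwargs": {
  "motion": [
    [0, 0, 0, -29, 0],
    [0, 0, 0, -58, 0],
    [0, 0, 0, -88, 0],
    [0, 0, 0, -117, 0],
    [0, 0, 0, -146, 0]
  ]
}}

```text
time: 45.68
position: [0.5087, -0.1428, 0.1729]
tool_rot: [2.367, 2.066, 0.001]
ft_force: [0.6, 0.9, -1.0]
grip_width: 0.411
grip_force: 20.0
```

Request:
{"fn": "arm_command", "kwargs": {
  "motion": [
    [0, 29, -8, 0, 0],
    [0, 59, -15, 0, -1],
    [0, 88, -23, 0, -1],
    [0, 117, -30, 1, -2],
    [0, 146, -38, 1, -2]
  ]
}}

```text
time: 46.1
position: [0.4906, 0.0085, 0.1706]
tool_rot: [2.33, 2.108, 0.002]
ft_force: [0.2, 0.8, -2.6]
grip_width: 0.411
grip_force: 20.0
```

Request:
{"fn": "arm_command", "kwargs": {
  "motion": [
    [0, 30, -6, 0, 0],
    [0, 60, -13, 0, -1],
    [0, 89, -19, 0, -1],
    [0, 119, -26, 0, -1],
    [0, 148, -33, 1, -2]
  ]
}}

```text
time: 46.52
position: [0.4726, 0.1593, 0.1697]
tool_rot: [-2.293, -2.148, -0.002]
ft_force: [1.2, 0.4, -1.3]
grip_width: 0.413
grip_force: 20.0
```

Request:
{"fn": "arm_command", "kwargs": {
  "motion": [
    [0, 30, -5, 0, 0],
    [0, 60, -11, 0, -1],
    [0, 60, -11, 10, -1],
    [0, 60, -11, 30, -1],
    [0, 60, -11, 30, -1]
  ]
}}

```text
time: 46.93
position: [0.4636, 0.2176, 0.1363]
tool_rot: [-2.272, -2.169, 0.009]
ft_force: [-0.2, -1.1, -2.2]
grip_width: 0.412
grip_force: 20.0
```

Request:
{"fn": "arm_command", "kwargs": {
  "motion": [
    [0, 0, 0, 0, 0],
    [0, 0, 0, 0, 0],
    [0, 0, 0, 0, 0]
  ]
}}

```text
time: 47.18
position: [0.4667, 0.218, 0.1406]
tool_rot: [2.275, 2.166, 0.003]
ft_force: [0.5, 1.4, -1.1]
grip_width: 0.412
grip_force: 20.0
```

```bash
python3 - <<'E'
from h import *
p,s=state_pose();print(p,s['grip_width']*87)
x,y=slot('long',5);plan(p,[(0,x,y,101.5,-93.4,4)])
im,d=get_image('top');P=cloud('top',d)
for o in cartons(im,d,.12,.16,rows=(230,320),cols=(40,200)):print(*o)
E
```

```text
[466.67187557 217.99793799 140.61772653 -92.80916826] 35.857233378252324
[[0, 0, 0, 10, 0], [0, 0, 0, 20, 0], [0, 0, -1, 29, 0], [0, 0, -1, 39, 1]]
end [465.7 218.  101.6 -93.8]
[142. 265.] [467.2 189.8] 37.5 32.2 -3.2 0.15
```

Request:
{"fn": "arm_command", "kwargs": {
  "motion": [
    [0, 0, 0, 15, 0],
    [0, 0, 0, 28, 0],
    [0, 0, -1, 37, 0],
    [0, 0, -1, 38, 0],
    [0, 0, -1, 38, 0]
  ]
}}

```text
time: 47.65
position: [0.465, 0.2182, 0.1019]
tool_rot: [-2.274, -2.167, -0.0]
ft_force: [0.2, -0.5, -0.8]
grip_width: 0.415
grip_force: 19.8
```

Request:
{"fn": "arm_command", "kwargs": {
  "motion": [
    [0, 0, 0, 0, 0],
    [44, 0, 0, 0, 0],
    [56, 0, 0, 0, 0],
    [60, 0, 0, 0, 0],
    [60, 0, 0, -20, 0]
  ]
}}

```text
time: 48.07
position: [0.4626, 0.2171, 0.1188]
tool_rot: [-2.273, -2.167, 0.01]
ft_force: [-0.4, -0.5, -0.6]
grip_width: 0.629
grip_force: 0.0
```

Request:
{"fn": "arm_command", "kwargs": {
  "motion": [
    [60, 0, 0, -30, 0],
    [60, 0, 0, -60, 0],
    [60, 0, 0, -60, 0]
  ]
}}

```text
time: 48.32
position: [0.4684, 0.2199, 0.1878]
tool_rot: [2.273, 2.166, 0.017]
ft_force: [1.3, 0.3, 0.0]
grip_width: 0.682
grip_force: 0.0
```

```bash
python3 - <<'E'
from h import *
p,s=state_pose();print(p)
# lever approach: robot side of ball, closing along y (theta -180) : body +-95 in y, +-37 in x
plan(p,[(0,600,0,200,-135,1),(0,600,-68,200,-180,1),(0,600,-68,200,-180,3)],st=33)
im,d=get_image('top');P=cloud('top',d)
q=P[145:190,262:305].reshape(-1,3);q=q[(q[:,2]>.095)&(q[:,2]<.13)];print(len(q),q.min(0),q.max(0),q.mean(0))
i,d=get_image('scene');P=cloud('scene',d);q=P[255:280,395:420].reshape(-1,3);q=q[(q[:,2]>.08)&(q[:,2]<.13)];print(len(q),q.min(0),q.max(0))
E
```

```text
[468.4415561  219.91396485 187.80311163 -92.76692923]
[[0, -27, 18, -2, 5], [0, -53, 36, -3, 11], [0, -80, 53, -5, 16], [0, -107, 71, -6, 21], [0, -133, 89, -8, 26]]
[[0, -17, 28, -1, 6], [0, -33, 55, -3, 11], [0, -49, 83, -4, 16], [0, -57, 88, -4, 23], [0, -66, 92, -4, 29]]
[[0, -5, 8, 0, 7], [0, -10, 17, 0, 13], [0, -15, 25, 0, 19], [0, -21, 33, 0, 26], [0, -26, 41, 0, 32]]
[[0, 0, 0, 0, 0], [0, 0, 0, 0, 0], [0, 0, 0, 0, 0]]
end [ 599.7  -67.9  199.8 -179.8]
128 [ 0.65005834 -0.07889408  0.09520755] [ 0.6736155  -0.05401105  0.11404051] [ 0.6610043  -0.06687624  0.10579725]
173 [ 0.64803024 -0.07983807  0.0802658 ] [ 0.67696479 -0.05534048  0.11314415]
```

```bash
python3 - <<'E'
from h import *
p,s=state_pose()
plan(p,[(0,608,-67,180,-90,1),(0,608,-67,180,-90,2),(0,608,-67,98,-90,4),(0,608,-67,98,-90,2)],st=35)
im,d=get_image('top');c=im[130:330,40:440];cv2.imwrite('pics/c11.png',cv2.resize(c,(800,400))[:,:,::-1])
i2,_=get_image('scene');print(i2.shape)
E
```

```text
[[0, -28, 16, 0, 0], [0, -56, 31, 1, -1], [0, -84, 47, 1, -1], [0, -111, 62, 1, -1], [0, -139, 78, 2, -1]]
[[0, -28, 15, 0, -1], [0, -57, 30, 0, -1], [0, -85, 45, 0, -1], [0, -113, 60, 1, -1], [0, -141, 75, 1, -2]]
[[0, 0, 0, 0, 0], [0, 0, 0, 0, 0], [0, 0, 0, 21, 0], [0, 0, 0, 41, 0], [0, 0, 0, 62, 0]]
[[0, 0, 0, 20, 0], [0, 0, 0, 20, 0], [0, 0, 0, 20, 0]]
end [607.8 -67.   98.1 -89.7]
(480, 640, 3)
```

Request:
{"fn": "arm_command", "kwargs": {
  "motion": [
    [0, -28, 16, 0, 0],
    [0, -56, 31, 1, -1],
    [0, -84, 47, 1, -1],
    [0, -111, 62, 1, -1],
    [0, -139, 78, 2, -1]
  ]
}}

```text
time: 48.93
position: [0.5357, 0.0744, 0.1782]
tool_rot: [-2.254, -2.187, 0.003]
ft_force: [0.8, -0.2, 0.3]
grip_width: 0.398
grip_force: 0.0
```

Request:
{"fn": "arm_command", "kwargs": {
  "motion": [
    [0, -28, 15, 0, -1],
    [0, -57, 30, 0, -1],
    [0, -85, 45, 0, -1],
    [0, -113, 60, 1, -1],
    [0, -141, 75, 1, -2]
  ]
}}

```text
time: 49.35
position: [0.6063, -0.0688, 0.1767]
tool_rot: [-2.215, -2.225, 0.003]
ft_force: [0.2, -0.0, -0.1]
grip_width: 0.038
grip_force: 0.0
```

Request:
{"fn": "arm_command", "kwargs": {
  "motion": [
    [0, 0, 0, 0, 0],
    [0, 0, 0, 0, 0],
    [0, 0, 0, 0, 0]
  ]
}}

```text
time: 49.6
position: [0.6059, -0.067, 0.177]
tool_rot: [-2.215, -2.224, 0.003]
ft_force: [-0.0, -0.3, 0.7]
grip_width: 0.003
grip_force: 0.0
```

```bash
python3 - <<'E'
from h import *
p,s=state_pose();print(p,s['joint_positions'].round(2))
im,d=get_image('top');i2,_=get_image('scene')
a=cv2.resize(im[140:320,40:300],(520,360));b=cv2.resize(i2[130:300,370:600],(520,384))
save('c12',np.vstack([a,b])[:599])
plan(p,[(0,608,-67,98,-90,4),(0,608,-67,98,-90,2)],st=35)
P=cloud('top',d);m=((P[...,2]>.088)&(P[...,2]<.125)).astype(np.uint8);m[:,230:]=0;m[:145]=0;m[310:]=0;m[:,:40]=0
n,l,st,c=cv2.connectedComponentsWithStats(m)
for i in range(1,n):
    if st[i,4]>60:q=P[l==i];r=cv2.minAreaRect((q[:,:2]*1000).astype(np.float32));print(np.round(r[0]),np.round(r[1]),round(r[2],1),q[:,2].max().round(3))
E
```

```text
[605.91744112 -67.03970991 177.0278652  -89.76697806] [-0.5   0.32  0.69  1.65 -0.21  1.25  0.24]
[[0, 0, 1, 20, 0], [0, 0, 1, 40, 0], [0, 0, 2, 59, 0], [0, 0, 2, 79, 0], [0, 0, 2, 79, 0]]
[[0, 0, 0, 0, 0]]
end [607.9 -67.   98.  -89.8]
[661. 294.] [74. 41.] 87.2 0.114
[662. 209.] [70. 40.] 86.4 0.115
[655. 123.] [71. 40.] 87.4 0.116
[567. 245.] [54. 40.] 84.4 0.116
[562. 311.] [54. 40.] 87.6 0.116
[562. 172.] [56. 41.] 86.9 0.116
[558. 123.] [21. 40.] 75.3 0.115
[462. 267.] [ 45. 186.] 0.8 0.116
[461. 152.] [14. 42.] 70.7 0.115
```

View pics/c12.png

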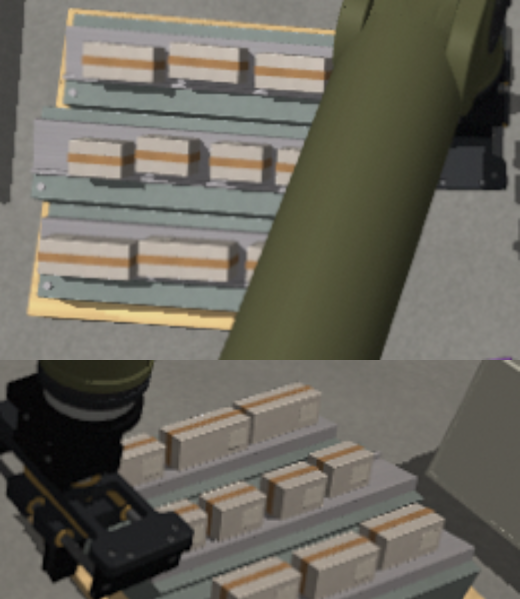

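All seven cartons sit in their rows in both views: mids at the far row, shorts at the middle, longs at the near row. Before the lever, I'll check that the tops are flat.

```bash
python3 - <<'E'
from h import *
im,d=get_image('top');P=cloud('top',d)
a=np.radians(-3.4);ux=np.array([np.cos(a),np.sin(a)]);uy=np.array([-np.sin(a),np.cos(a)])
for n,y in [('mid',93),('mid',10),('mid',-76),('short',84),('short',20),('short',-52),('long',102),('long',5)]:
    r=(P[...,:2]*1000-np.array(ORG[n]));s=r@ux;t=r@uy
    m=(abs(t-y)<18)&(s>-35)&(s<12)&(P[...,2]>.09)&(P[...,2]<.125)
    S,T,Z=s[m],t[m],P[...,2][m]*1000
    k=(S<np.percentile(S,75))
    c=np.polyfit(S[k],Z[k],1);print(n,y,m.sum(),'slope %.3f'%c[0],'z@-9: %.1f'%np.polyval(c,-9),'s range',np.percentile(S,[2,98]).round(1))
E
```

```text
mid 93 333 slope 0.295 z@-9: 105.9 s range [-26.3   8.5]
mid 10 302 slope 0.265 z@-9: 105.7 s range [-19.4  11.2]
mid -76 316 slope 0.279 z@-9: 105.4 s range [-22.3  10.9]
short 84 333 slope 0.283 z@-9: 105.6 s range [-25.8  10.3]
short 20 280 slope 0.342 z@-9: 105.2 s range [-17.6  11. ]
short -52 288 slope 0.263 z@-9: 105.5 s range [-18.5  11.3]
long 102 362 slope 0.282 z@-9: 105.4 s range [-25.9  11.1]
long 5 318 slope 0.290 z@-9: 105.4 s range [-20.8  11.4]
```

All tops match the sample plane, so I'll push the lever.

Request:
{"fn": "arm_command", "kwargs": {
  "motion": [
    [0, 0, 1, 20, 0],
    [0, 0, 1, 40, 0],
    [0, 0, 2, 59, 0],
    [0, 0, 2, 79, 0],
    [0, 0, 2, 79, 0]
  ]
}}

```text
time: 50.17
position: [0.6058, -0.0654, 0.0956]
tool_rot: [-2.21, -2.225, 0.007]
ft_force: [-1.0, 0.9, -0.1]
grip_width: 0.004
grip_force: 0.0
```

Request:
{"fn": "arm_command", "kwargs": {
  "motion": [
    [0, 0, 12, 0, 0],
    [0, 0, 24, 0, 0],
    [0, 0, 36, 0, 0],
    [0, 0, 48, 0, 0],
    [0, 0, 60, 0, 0]
  ]
}}

```text
time: 50.58
position: [0.6693, -0.0661, 0.101]
tool_rot: [-2.215, -2.228, -0.001]
ft_force: [-2.1, -0.4, 1.9]
grip_width: 0.005
grip_force: 0.8
```

Request:
{"fn": "arm_command", "kwargs": {
  "motion": [
    [0, 0, 12, 0, 0],
    [0, 0, 22, 0, 0],
    [0, 0, 30, 0, 0],
    [0, 0, 36, 0, 0],
    [0, 0, 40, 0, 0]
  ]
}}

```text
time: 51.0
position: [0.7092, -0.0663, 0.0999]
tool_rot: [-2.215, -2.227, -0.0]
ft_force: [-1.6, 1.4, 0.3]
grip_width: 0.004
grip_force: 0.4
```

Request:
{"fn": "arm_command", "kwargs": {
  "motion": [
    [0, 0, 2, 0, 0],
    [0, 0, 4, 0, 0]
  ]
}}

```text
time: 51.17
position: [0.7126, -0.067, 0.0996]
tool_rot: [-2.216, -2.226, 0.0]
ft_force: [-0.6, 0.2, 0.4]
grip_width: 0.005
grip_force: 0.4
```

Request:
{"fn": "arm_command", "kwargs": {
  "motion": [
    [0, 0, 4, 0, 0],
    [0, 0, 7, 0, 0],
    [0, 0, 7, 0, 0]
  ]
}}

```text
time: 51.42
position: [0.7192, -0.0673, 0.0994]
tool_rot: [-2.216, -2.225, 0.002]
ft_force: [-3.7, 1.0, 0.7]
grip_width: 0.003
grip_force: 1.6
```

Request:
{"fn": "arm_command", "kwargs": {
  "motion": [
    [0, 0, 3, 0, 0],
    [0, 0, 6, 0, 0],
    [0, 0, 6, 0, 0]
  ]
}}

```text
time: 51.67
position: [0.7199, -0.0674, 0.0992]
tool_rot: [-2.21, -2.217, 0.013]
ft_force: [-18.6, 0.8, 9.9]
grip_width: 0.005
grip_force: 9.1
```

Stop reached (18 N). I'll back off, rise and verify.

Request:
{"fn": "arm_command", "kwargs": {
  "motion": [
    [0, 0, -15, 0, 0],
    [0, 0, -45, 0, 0],
    [0, 0, -75, -10, 0],
    [0, 0, -100, -40, 0],
    [0, 0, -110, -75, 0]
  ]
}}

```text
time: 52.08
position: [0.6114, -0.068, 0.1729]
tool_rot: [-2.215, -2.221, 0.006]
ft_force: [1.8, 0.1, 0.6]
grip_width: 0.009
grip_force: 0.0
```

Request:
{"fn": "arm_command", "kwargs": {
  "motion": [
    [0, -35, -10, -20, 0],
    [0, -70, -20, -40, 0],
    [0, -105, -30, -60, 0],
    [0, -140, -40, -80, 0],
    [0, -140, -40, -80, 0]
  ]
}}

```text
time: 52.5
position: [0.5746, -0.2194, 0.2606]
tool_rot: [2.223, 2.204, 0.001]
ft_force: [-0.3, -2.0, 0.1]
grip_width: 0.004
grip_force: 0.0
```

Request:
{"fn": "arm_command", "kwargs": {
  "motion": [
    [0, 0, 0, 0, 0],
    [0, 0, 0, 0, 0]
  ]
}}

```text
time: 52.67
position: [0.5768, -0.2076, 0.2548]
tool_rot: [2.217, 2.225, 0.003]
ft_force: [0.7, 0.0, -0.3]
grip_width: 0.005
grip_force: 0.0
```

```bash
python3 - <<'E'
from h import *
p,s=state_pose();print(p,s['time'],s['ft_force'])
im,d=get_image('top');i2,d2=get_image('scene');save('fin',im);save('fins',i2)
P=cloud('scene',d2);q=P[250:330,380:450].reshape(-1,3);q=q[(q[:,2]>.085)&(q[:,2]<.13)];print(len(q),q.min(0),q.max(0))
P=cloud('top',d);q=P[130:190,262:305].reshape(-1,3);q=q[(q[:,2]>.085)&(q[:,2]<.13)];print(len(q),q.min(0),q.max(0),q.mean(0))
E
```

```text
[ 576.84956221 -207.57769084  254.81928812  -89.78331147] 52.6667 [ 0.72569257  0.02722786 -0.31993917]
168 [ 0.72954249 -0.07750821  0.09095628] [ 0.75429408 -0.05312609  0.11061933]
129 [ 0.72895253 -0.07493224  0.08521446] [ 0.75295686 -0.05219084  0.11430588] [ 0.74030352 -0.0635392   0.10483797]
```

View pics/fin.png

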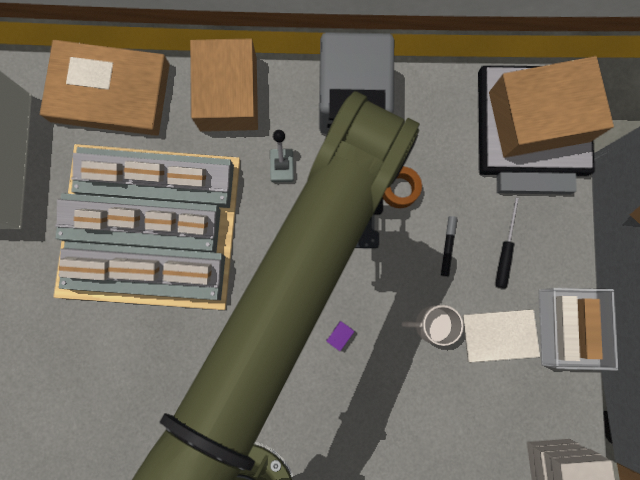

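The final view shows all seven cartons in their rows. The lever knob at (279,136) is fully over to the far side, and the bystanders are untouched.

```bash
python3 -c "from bench import close_job; print(close_job())"
```

```text
the job is handed in; nothing more can be done
None
```

I sorted all seven cartons into their matching rows, then pushed the lever fully to its far side, and handed the job in at about 53 s; one long carton got knocked off the rack partway through, so I picked it up and placed it again.

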